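# Pack two sample vials flat in the shallow case and shut the lid

### The arm

A 6-joint arm with a two-finger parallel gripper is mounted at the origin on the work surface; the furniture and walls round the work are solid. World frame = base frame: x ahead of the robot, y to its left, z up, the work surface at z = 0. Lengths are in m, angles in rad, forces in N, time in s.
With the tool pointing down it reaches from about 0.375 to 0.825 m from the base axis. Payload 5.5 kg.
Tool frame: the origin (TCP) lies on the centre line of the jaws, within the pads' length; the fingertips stand 22 mm ahead of it and the grasp point (between the pads) lies 3 mm ahead of it; z points along the fingers, y is the direction in which the jaws open and shut (so a half turn about z gives the same grasp; the last joint's range is limited). The gripper opens to 85 mm and grips with 20 to 120 N. Pads are 22 mm wide; open, the fingers measure 114 mm over their backs; the gripper's body (76 mm by 85 mm) begins 54 mm behind the grasp point. The pads swing forward as they close: fully open they stand 13 mm farther back than shut.
Start: joints at [1.184, 0.314, -0.047, 1.21, 0, 1.571], TCP at [0.226, 0.556, 0.253] pointing down, gripper open.
Joint ranges: [-2.67, 2.67], [-0.69, 1.73], [-1.03, 1.25], [-2.08, 2.16], [-1.42, 1.45], [-3.14, 3.14]. Speed limits (rad/s): [2.39, 2.39, 3.01, 3.14, 3.14, 3.14].

### API

Orientations are given as a rotation vector (axis times angle).
In Python, from bench import * gives the robot as it stands. The module is installed in compiled form; this text tells all that it offers.
- The arm moves only by the tool play_rows, never from a script. Its argument "steps" is one flat list of numbers, 6 for each row, row after row: the shift along the world's x, y, z in cm, then the turn, a rotation vector about the world's x, y, z in degrees. A call has 1 to 20 rows; each row shifts and turns the pose as measured when the row begins; what a row does not reach is not made up. A row lasts 1/8 s, in which the tool goes at most 62.5 mm and 10.7 degrees, less where a joint would pass 70% of its speed; a pose out of reach is approached as far as the arm can. A call is refused whole if a number of a shift passes 6.25 or a number of a turn 10.7, either way. A call with a gripper value outside its range is refused whole. "claw" is the gripper command: -1 is shut, 1 is fully open, values between are in proportion, set as the call begins (left out, the last holds). The fingers move at their own pace and stop on an object; the grip force is fixed at half the most. Time passes only in rows, so rows that do not move let the fingers close. It gives the time, the measured TCP pose, the force and the opening at its end, in the units of the state.
- get_state(): the state, without advancing time (a new reading comes with each control period).
- read_camera(name): name is "side" or "top" or "wrist"; returns (picture, depth): 400x640x3 uint8, blue, green, red; 400x640 float32, m along the optical axis (not along the pixel's ray), 0 where there is no reading.
- get_calibration(name): a dict with "fx", "fy", "cx", "cy" (pixels), "T" (4x4, takes a point from camera to world coordinates); the wrist camera has in their place "tool_from_camera" (4x4, takes a point from camera to tool coordinates, whose origin is the TCP and whose axes are the flange's). Camera axes: x right, y up, looking along -z (the intrinsics and any distortion apply to the point x, -y, -z); pixel columns grow to the right and rows downward; lengths in m; the calibration is good to about 2 mm. A picture is of the moment at which its call begins: read the wrist's pose just before it. get_calibration takes no time and is no camera call.
- job_done(): hands the job in, once; it reports no verdict.
The state is a dict: "time_s": time; "joint_pos": joint angles; "joint_vel": joint speeds; "effort": joint torques, N m; "eef_pos": TCP position; "orientation": TCP orientation; "ft_force": force on the tool from outside, world axes, zero at the start; "torque": the same for the moment, N m; "gripper_width": opening from 0.0 (shut) to 1.0 (fully open).
Only numpy, scipy, OpenCV 4.12 (cv2) and the standard library are available. Lean on these libraries where they do the work, as an engineer would, in place of code of your own. Each camera call takes 0.05 s, during which the arm holds its last target.

### The job

Pack the red-capped and the blue-capped vial in the open grey case and shut its blue lid all the way. The case is too shallow for a standing vial, so lay both flat on its floor, one beside the other; they are glass, so lay them down gently, neither dropped nor toppled. Leave the other things where they are.

Things in the scene. Friction and masses are not known exactly. Their poses are not given: they have to be found in the camera images.
- case: shallow grey plastic case, fixed to the bench, 104 (x) x 130 (y) x 35 (z) mm outside; walls and floor 5 mm thick, so inside it is 94 x 120 mm and 30 mm deep, plain and without dividers. Origin: centre of its underside; z up, x towards its hinge side, which faces away from the robot, y along its long side. It may stand turned by up to 0.3 rad
- case_floor (a point): centre of the case's inner floor, 5 mm above the bench, axes as the case's. A black air pump stands close to the case's left end, so keep a leaning hand to the case's right; a tall clear tank stands beyond it to the left and a few loose-looking mains adapters (fixed, about 35 mm high) lie between the robot and the vials
- lid (a joint): angle of the blue lid (104 x 130 mm plate, 6 mm thick, with a 10 mm thumb tab in the middle of its free edge), hinged along the case's far long rim, in rad: 0 = shut flat on the rim, about 1.57 = upright, 1.9 = leaning back on its stop. The hinge is stiff by friction (about 0.10 N m): the lid stays where it is left and must be pushed all the way, about 1 N at its free edge
- lid_hinge (a point): middle of the lid's hinge line, 52 mm from the case's centre along the case's x and 35.5 mm above the bench
- lid_edge (a point): middle of the lid's free edge, on its outer face (the upper face when shut), 104 mm from the hinge line
- red_vial: glass sample vial with a RED screw cap, about 30 g, 24 mm across the body, 65 mm tall, the cap (23.5 mm across) its top 10 mm; it starts standing upright on the bench. Origin: centre of its underside; its z axis runs along the vial from foot to cap. Lying on its side it is 25 mm high and can roll. Falling free over 12 mm, or falling over from more than about 20 deg above level, counts as dropped or toppled
- blue_vial: glass sample vial with a BLUE screw cap, about 30 g, 24 mm across the body, 65 mm tall, the cap (23.5 mm across) its top 10 mm; it starts standing upright on the bench. Origin: centre of its underside; its z axis runs along the vial from foot to cap. Lying on its side it is 25 mm high and can roll. Falling free over 12 mm, or falling over from more than about 20 deg above level, counts as dropped or toppled
- white_vial: sample vial with a WHITE cap, 25 mm across, 65 mm tall, standing; a bystander, not to be packed. Origin: centre of its underside
- coil: grey steel cooling coil, 52x54x46 mm, bystander. Origin: centre of its underside
- jar: small violet specimen jar, 48 mm across, 57 mm tall, bystander. Origin: centre of its underside
- bung: red-brown rubber stopper, 36 mm across, 26 mm tall, bystander. Origin: centre of its underside
Mind the look-alikes: they are no part of the job. There is more than one size of the case; the job needs the smaller.

How it is judged:
By the outcome, as a careful person would: the job done as asked, in the order asked, and still so for the second after the job is handed in, with the robot touching nothing.
It also fails if it takes over 72 s, if anything falls off the work surface, if the arm or the gripper's body presses on something with over 40 N, if the wrist force passes 120 N, or if a joint passes its speed limit or range.

## Working session

There is one attempt and no reset: what is moved stays moved. The work goes in short steps, Python scripts to look and compute and a tool call to move; the robot and the scene stay as the last step left them, time stands still between calls to the robot, and variables do not carry over. Pictures are saved under pics/ and viewed, and the job is handed in when it is done.

Besides the shell and the picture viewer there is one more tool, called after "Emit:" as a command line: name --argument value ..., lists and objects as JSON in quotes. play_rows: Moves the arm, as the interface text tells. Its arguments: {"type":"object","properties":{"steps":{"type":"array","items":{"type":"number"}},"claw":{"type":"number"}},"required":["steps"]}

```bash
mkdir -p pics
cat > h.py <<'E'
from bench import *
import numpy as np, cv2
from scipy.spatial.transform import Rotation as R
def snap(n,tag):
    s=get_state(); im,d=read_camera(n); cv2.imwrite(f'pics/{tag}.png',im); np.savez(f'pics/{tag}.npz',im=im,d=d,p=s['eef_pos'],o=s['orientation']); return s,im,d
def T_of(n,p=None,o=None):
    c=get_calibration(n)
    if n!='wrist': return c,np.array(c['T'])
    T=np.eye(4);T[:3,:3]=R.from_rotvec(o).as_matrix();T[:3,3]=p
    return c,T@np.array(c['tool_from_camera'])
def ray(n,u,v,p=None,o=None):
    c,T=T_of(n,p,o)
    q=cv2.undistortPoints(np.array([[[u,v]]],float),np.array([[c['fx'],0,c['cx']],[0,c['fy'],c['cy']],[0,0,1]]),np.array(c.get('dist',np.zeros(5)),float))[0,0]
    d=np.array([q[0],-q[1],-1.0]); return T[:3,3],T[:3,:3]@d
def plane(n,u,v,z,p=None,o=None):
    a,d=ray(n,u,v,p,o); return a+d*(z-a[2])/d[2]
def dep(n,u,v,D,p=None,o=None):
    a,d=ray(n,u,v,p,o); return a+d*D[int(v),int(u)]
E
python3 - <<'E'
from h import *
for n in['side','top','wrist']:
    snap(n,n+'0'); c=get_calibration(n); print(n,{k:(np.round(v,4).tolist() if not isinstance(v,str) else v) for k,v in c.items()})
print(get_state())
E
```

```text
side {'fx': 416.2212, 'fy': 416.2212, 'cx': 317.5, 'cy': 197.9369, 'T': [[0.8026, -0.4685, 0.3693, 0.9667], [0.5965, 0.6208, -0.5087, -0.719], [0.0091, 0.6285, 0.7777, 1.0957], [0.0, 0.0, 0.0, 1.0]]}
top {'fx': 402.7519, 'fy': 402.7519, 'cx': 320.0361, 'cy': 192.9991, 'T': [[-0.0167, 0.9863, -0.1644, 0.2209], [-0.9999, -0.0164, 0.0028, -0.0529], [0.0001, 0.1644, 0.9864, 1.4142], [0.0, 0.0, 0.0, 1.0]]}
wrist {'fx': 293.7098, 'fy': 293.7098, 'cx': 319.3841, 'cy': 197.0219, 'tool_from_camera': [[0.0007, 0.9458, 0.3247, 0.0833], [1.0, -0.0007, -0.0001, 0.0004], [0.0002, 0.3247, -0.9458, -0.1208], [0.0, 0.0, 0.0, 1.0]]}
{'time_s': 0.15, 'joint_pos': array([ 1.18399853e+00,  3.14092303e-01, -4.78435611e-02,  1.21017821e+00,
        9.01954195e-06,  1.57079601e+00]), 'joint_vel': array([-0.00015221, -0.00181969,  0.00288582,  0.00035565, -0.00194219,
       -0.00072785]), 'effort': array([ 4.39970190e-04, -5.40046978e+01,  3.40059114e+01,  1.32587031e-02,
        1.34865371e-05,  7.57146665e-06]), 'eef_pos': array([0.22617981, 0.55529984, 0.25261793]), 'orientation': array([-6.03749089e-01, -3.08276507e+00,  2.02842345e-03]), 'ft_force': array([ 0.38422965, -0.07769077, -0.58277457]), 'torque': array([ 0.01347378, -0.02317087,  0.01697614]), 'gripper_width': 0.999337103427955}
```

View pics/top0.png

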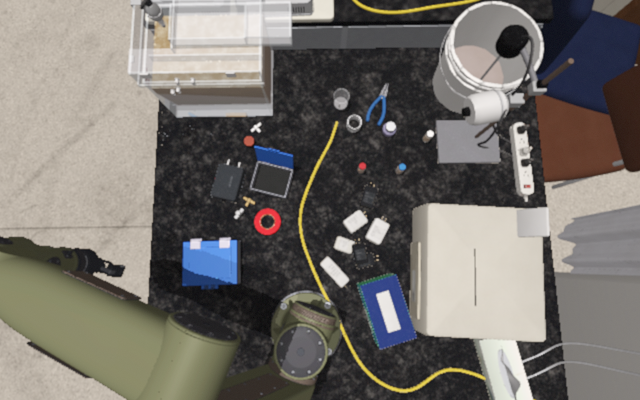

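View pics/side0.png

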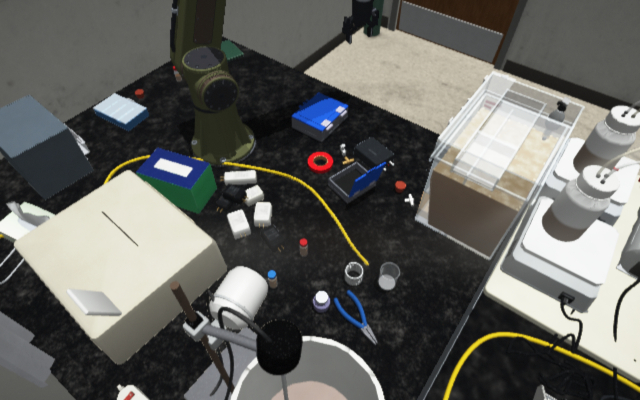

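View pics/wrist0.png

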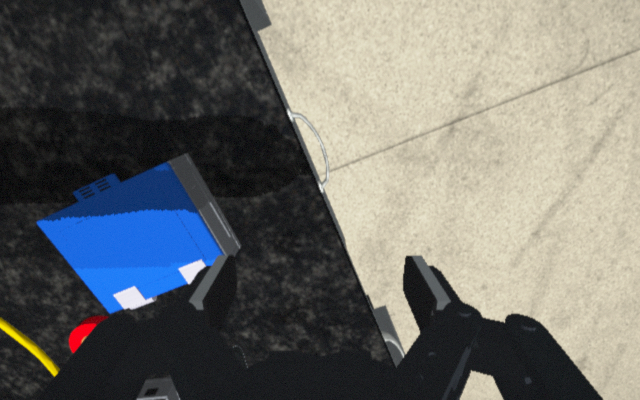

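The top view shows:
- An open grey case with an upright blue lid at about (271,180).
- A larger closed blue case at (211,262), which is the look-alike.
- A red-capped vial at (362,167), a blue-capped one at (402,168), and a white-capped one at (430,135).
- A red-brown bung at (249,141).
- The pump at (227,180).

I'll enlarge this area to confirm and measure.

Run:
```python
from h import *
im=cv2.imread('pics/top0.png'); 
cv2.imwrite('pics/top_crop.png',cv2.resize(im[100:260,200:460],None,fx=3,fy=3,interpolation=cv2.INTER_CUBIC))
im=cv2.imread('pics/side0.png'); 
cv2.imwrite('pics/side_crop.png',cv2.resize(im[130:320,210:430],None,fx=3,fy=3,interpolation=cv2.INTER_CUBIC))
```

```text
(no output)
```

View pics/top_crop.png

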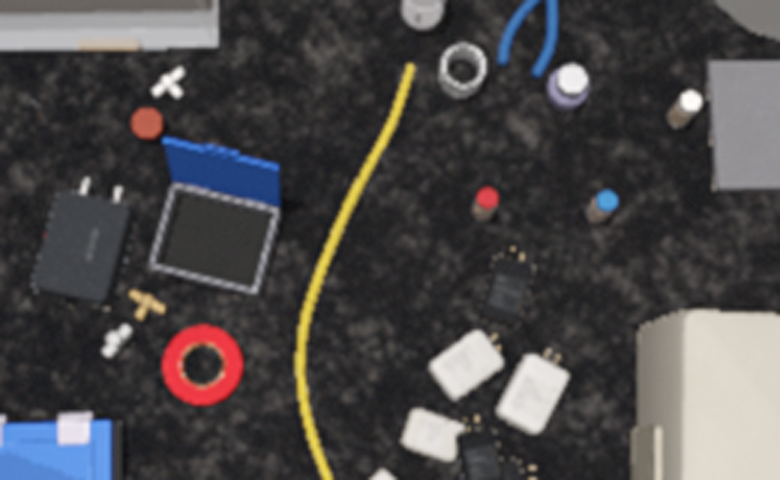

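View pics/side_crop.png

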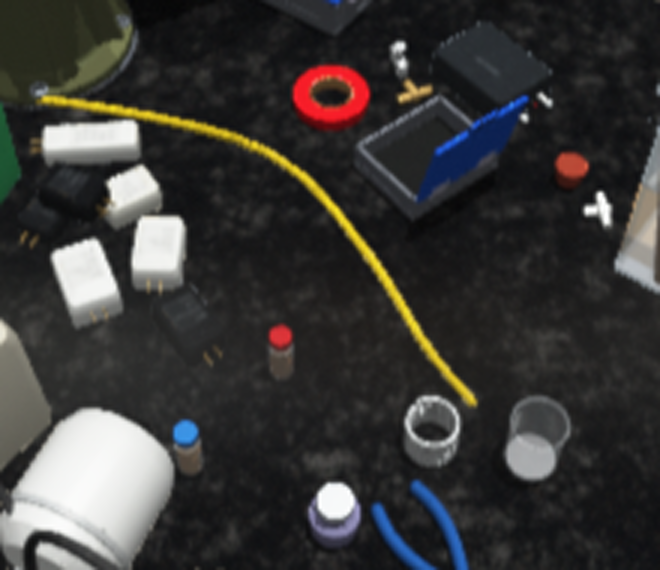

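The crops confirm three things. The open case at top (271,180), about 104x130 mm, is the smaller one. The red-capped vial is at (362,166) and the blue-capped at (402,167), both with brown bodies; the white cap at (430,134) is the bystander. Next I'll measure positions.

Run:
```python
from h import *
for n in['top','side']:
    z=np.load(f'pics/{n}0.npz'); im=z['im']; hsv=cv2.cvtColor(im,cv2.COLOR_BGR2HSV)
    for nm,lo,hi in[('red',(170,120,90),(180,255,255)),('red0',(0,150,90),(6,255,255)),('blue',(98,120,110),(110,255,255))]:
        m=cv2.inRange(hsv,lo,hi); k,l,st,c=cv2.connectedComponentsWithStats(m)
        for i in range(1,k):
            if 8<st[i,4]<300: print(n,nm,c[i].round(1),st[i,4],plane(n,*c[i],.065).round(4))
# case rim
crop=np.load('pics/top0.npz')['im'][150:205,240:300]; g=cv2.cvtColor(crop,cv2.COLOR_BGR2GRAY); hs=cv2.cvtColor(crop,cv2.COLOR_BGR2HSV)
m=((g>85)&(hs[...,1]<90)).astype(np.uint8); k,l,st,c=cv2.connectedComponentsWithStats(m,connectivity=8)
i=1+np.argmax(st[1:,4]); ys,xs=np.nonzero(l==i); print(st[i])
P=np.array([plane('top',x+240,y+150,.035)[:2] for x,y in zip(xs,ys)],np.float32)
r=cv2.minAreaRect(P*1000); print(r, cv2.boxPoints(r))
D=np.load('pics/top0.npz')['d']
for p in [(258,165),(293,169),(250,190),(287,197),(257,147),(293,154),(270,180)]: print(p,dep('top',*p,D).round(3),plane('top',*p,.035).round(3))
```

```text
top red [362.2 165. ] 40 [ 0.5408 -0.2033  0.065 ]
top red0 [250.2 143.6] 13 [0.6233 0.1823 0.065 ]
top red0 [264.4 214.7] 15 [0.3746 0.1317 0.065 ]
top red0 [262.7 227.3] 10 [0.3324 0.1371 0.065 ]
top blue [372.  107.6] 101 [ 0.7473 -0.2448  0.065 ]
top blue [382.4 110.8] 112 [ 0.7349 -0.2811  0.065 ]
top blue [401.9 166.2] 42 [ 0.5343 -0.3396  0.065 ]
top blue [378.1 279.9] 40 [ 0.1537 -0.2423  0.065 ]
top blue [363.3 295.7] 9 [ 0.1043 -0.1922  0.065 ]
top blue [369.5 315.5] 16 [ 0.0416 -0.21    0.065 ]
top blue [374.7 331.9] 15 [-0.0095 -0.2247  0.065 ]
side red [319.9 162.2] 274 [0.39   0.0862 0.065 ]
side red [303.  241.2] 38 [ 0.5409 -0.2017  0.065 ]
side red0 [138.7  91.6] 41 [-0.4169 -0.0367  0.065 ]
side red0 [320.2 160.8] 57 [0.387 0.092 0.065]
side red0 [400.1 184.8] 77 [0.6603 0.1623 0.065 ]
side red0 [128.4 397.3] 18 [ 0.4818 -0.7759  0.065 ]
side blue [344.1 105.5] 11 [0.2843 0.3881 0.065 ]
side blue [380.6 164.7] 9 [0.562  0.2018 0.065 ]
side blue [271.4 273.7] 55 [ 0.5364 -0.3385  0.065 ]
[ 10  11  43  37 305]
((504.3023376464844, 113.58749389648438), (132.65142822265625, 108.10649871826172), 74.90040588378906) [[434.83762   63.632454]
 [539.2117    35.47097 ]
 [573.7671   163.54254 ]
 [469.393    191.70401 ]]
(258, 165) [0.556 0.161 0.026] [0.554 0.159 0.035]
(293, 169) [0.538 0.037 0.034] [0.538 0.036 0.035]
(250, 190) [ 0.472  0.193 -0.002] [0.465 0.186 0.035]
(287, 197) [0.444 0.061 0.001] [0.439 0.058 0.035]
(257, 147) [0.59  0.148 0.135] [0.619 0.163 0.035]
(293, 154) [0.601 0.038 0.001] [0.592 0.036 0.035]
(270, 180) [0.504 0.12  0.012] [0.5   0.117 0.035]
```

Emit:
play_rows --steps '[1.96, -4.7, 0.3, 0, 0, 7, 1.96, -4.7, 0.3, 0, 0, 7, 1.96, -4.7, 0.3, 0, 0, 7, 1.96, -4.7, 0.3, 0, 0, 7, 1.96, -4.7, 0.3, 0, 0, 7, 1.96, -4.7, 0.3, 0, 0, 7, 1.96, -4.7, 0.3, 0, 0, 7, 1.96, -4.7, 0.3, 0, 0, 7, 1.96, -4.7, 0.3, 0, 0, 7, 1.96, -4.7, 0.3, 0, 0, 7, 1.96, -4.7, 0.3, 0, 0, 7, 1.96, -4.7, 0.3, 0, 0, 7, 1.96, -4.7, 0.3, 0, 0, 7, 1.96, -4.7, 0.3, 0, 0, 7, 1.96, -4.7, 0.3, 0, 0, 7, 1.96, -4.7, 0.3, 0, 0, 7, 0, 0, 0, 0, 0, 0]' --claw 0

```text
time_s: 2.28
eef_pos: [0.5438, -0.2228, 0.2977]
orientation: [-2.29, 2.145, -0.002]
ft_force: [-1.0, -0.2, -1.2]
gripper_width: 0.505
```

Run:
```python
from h import *
s,im,d=snap('wrist','w1'); print({k:np.round(s[k],3).tolist() for k in['time_s','joint_pos','eef_pos','orientation','gripper_width']})
print(R.from_rotvec(s['orientation']).as_matrix().round(3))
```

```text
{'time_s': 2.275, 'joint_pos': [-0.39, 0.275, 0.001, 1.295, 0.003, -2.027], 'eef_pos': [0.544, -0.223, 0.298], 'orientation': [-2.29, 2.145, -0.002], 'gripper_width': 0.505}
[[ 0.066 -0.998  0.004]
 [-0.998 -0.066  0.002]
 [-0.002 -0.004 -1.   ]]
```

View pics/w1.png

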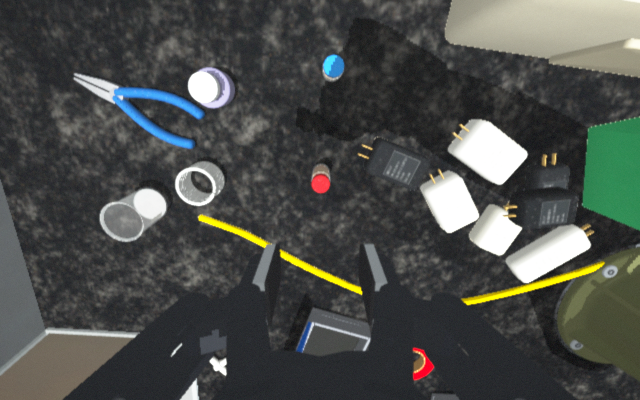

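The wrist view shows the red cap at (320,182) and the blue cap at (333,67). The cable and adapters are clear of both.

Run:
```python
from h import *
z=np.load('pics/w1.npz'); im=z['im']; hsv=cv2.cvtColor(im,cv2.COLOR_BGR2HSV)
for nm,lo,hi in[('red',(170,120,90),(180,255,255)),('red0',(0,150,90),(6,255,255)),('blue',(95,120,110),(110,255,255))]:
    m=cv2.inRange(hsv,lo,hi); k,l,st,c=cv2.connectedComponentsWithStats(m)
    for i in range(1,k):
        if 40<st[i,4]<900: print(nm,c[i].round(1),st[i],plane('wrist',*c[i],.062,z['p'],z['o']).round(4), dep('wrist',*c[i],z['d'],z['p'],z['o']).round(4))
```

```text
red [320.4 183.8] [311 175  20  19 278] [ 0.5425 -0.2013  0.062 ] [ 0.5426 -0.2026  0.0664]
red [423.2 366.2] [412 347  23  33 255] [0.358  0.0907 0.062 ] [0.3358 0.1367 0.0206]
blue [334.2  65.3] [323  54  21  23 319] [ 0.5364 -0.3392  0.062 ] [ 0.5365 -0.3389  0.0651]
blue [303.4 337.7] [297 322  14  30 120] [0.5519 0.0464 0.062 ] [0.5519 0.0383 0.0701]
```

```bash
cat >> h.py <<'E'
def lean(azx,th):
    # tool with jaw along az; base: tool x horizontal at azimuth azx(deg), z down; lean th deg: body leans opposite to tool x for th>0
    a=np.radians(azx); x=np.array([np.cos(a),np.sin(a),0]); z=np.array([0,0,-1.]); y=np.cross(z,x)
    t=np.radians(th); zt=z*np.cos(t)+x*np.sin(t); xt=x*np.cos(t)-z*np.sin(t)
    return np.c_[xt,y,zt]
def delta(p,Rm,label=''):
    s=get_state(); dr=(R.from_matrix(Rm)*R.from_rotvec(s['orientation']).inv()).as_rotvec(degrees=True)
    print(label,'d_cm',((np.array(p)-s['eef_pos'])*100).round(2),'rot',dr.round(2),'target',np.round(p,4))
E
python3 - <<'E'
from h import *
M=lean(-90,65); t=np.array([.5415,-.202,.040])-.015*M[:,2]
delta(t-.08*M[:,2],M,'pre'); delta(t,M,'grasp'); print(M.round(3))
E
```

```text
pre d_cm [ -0.16  10.53 -21.75] rot [-65.13  -1.99  -3.47] target [ 0.5415 -0.1159  0.0801]
grasp d_cm [ -0.16   3.28 -25.13] rot [-65.13  -1.99  -3.47] target [ 0.5415 -0.1884  0.0463]
[[ 0.    -1.     0.   ]
 [-0.423 -0.    -0.906]
 [ 0.906 -0.    -0.423]]
```

Emit:
play_rows --steps '[0, 1.3, -1, -8.14, -0.25, -0.43, 0, 1.3, -1, -8.14, -0.25, -0.43, 0, 1.3, -1, -8.14, -0.25, -0.43, 0, 1.3, -1, -8.14, -0.25, -0.43, 0, 1.3, -1, -8.14, -0.25, -0.43, 0, 1.3, -1, -8.14, -0.25, -0.43, 0, 1.3, -1, -8.14, -0.25, -0.43, 0, 1.3, -1, -8.14, -0.25, -0.43, 0, 0, 0, 0, 0, 0]' --claw 0.2

```text
time_s: 3.45
eef_pos: [0.5384, -0.1064, 0.2167]
orientation: [1.51, -1.499, 1.012]
ft_force: [-0.3, 1.0, 0.5]
gripper_width: 0.6
```

```bash
cat > tgt.py <<'E'
from h import *
M=lean(-90,65); t=np.array([.5415,-.202,.040])-.015*M[:,2]
delta(t-.08*M[:,2],M,'pre'); delta(t,M,'grasp')
s=get_state();print(s['joint_pos'].round(3),s['ft_force'].round(1),s['time_s'])
E
python3 tgt.py; python3 -c "
from h import *
snap('side','s2');snap('top','t2')
"
```

```text
pre d_cm [  0.31  -0.95 -13.66] rot [ 1.9   0.79 -0.92] target [ 0.5415 -0.1159  0.0801]
grasp d_cm [  0.31  -8.2  -17.04] rot [ 1.9   0.79 -0.92] target [ 0.5415 -0.1884  0.0463]
[ 0.322  0.575 -0.256  1.347 -1.073 -0.888] [-0.3  1.   0.5] 3.45
```

View pics/s2.png

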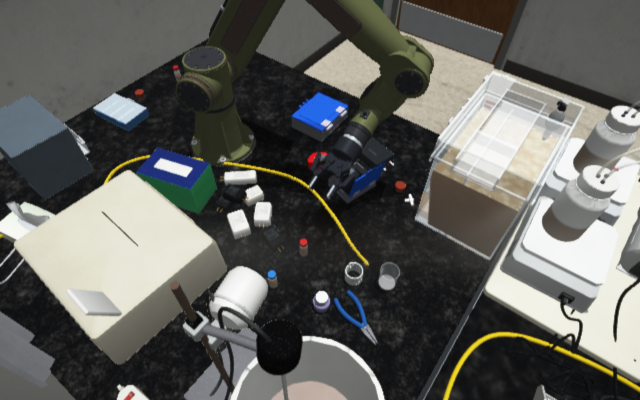

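```bash
cat > kin.py <<'E'
import numpy as np
from scipy.spatial.transform import Rotation as R
from scipy.optimize import least_squares
S=[([1.184,.314,-.0478,1.210,0,1.5708],[.22618,.5553,.25262],[-.60375,-3.08277,.00203]),
([-.39,.275,.001,1.295,.003,-2.027],[.5438,-.2228,.2977],[-2.29,2.145,-.002]),
([.322,.575,-.256,1.347,-1.073,-.888],[.5384,-.1064,.2167],[1.51,-1.499,1.012])]
def fk(q,k):
    a,b,c1,c2,H,r0=k
    rz=lambda t:R.from_euler('z',t); ry=lambda t:R.from_euler('y',t)
    p=np.array([r0,0,H]); 
    A=ry(q[1]); p=p+A.apply([0,0,a])
    B=ry(q[1]-q[2]); p=p+B.apply([b,0,0])
    C=ry(q[1]-q[2]+q[3]); p=p+C.apply([c1,0,0])
    D=C*R.from_euler('z',q[4]); w=p.copy(); p=p+D.apply([c2,0,0])
    E=D*R.from_euler('x',q[5])*R.from_matrix([[0,0,1],[0,-1,0],[1,0,0]])
    return rz(q[0]).apply(p),rz(q[0])*E,rz(q[0]).apply(w)
if __name__=='__main__':
    f=lambda k:np.concatenate([fk(q,k)[0]-p for q,p,o in S]+[.001*(np.array(k)-[.5,.4,0,.3,.3,0])])
    s=least_squares(f,[.5,.4,0,.3,.3,0]); print(s.x.round(3))
    for q,p,o in S: pp,E,w=fk(q,s.x); print((pp-p).round(4),(E*R.from_rotvec(o).inv()).as_rotvec().round(3),w.round(3))
    np.save('k.npy',s.x)
E
python3 kin.py
```

```text
[ 0.683  0.449  0.144  0.309  0.215 -0.031]
[-0.     -0.     -0.0001] [1.000e-03 3.000e-03 3.142e+00] [0.226 0.556 0.561]
[0.0001 0.0002 0.    ] [ 0.01   0.006 -3.141] [ 0.543 -0.223  0.607]
[0. 0. 0.] [ 0.062 -2.889 -1.232] [0.532 0.178 0.338]
```

```bash
sed -i 's/\[\[0,0,1\],\[0,-1,0\],\[1,0,0\]\]/[[0,0,1],[0,1,0],[-1,0,0]]/' kin.py; python3 kin.py
cat > ik.py <<'E'
from kin import *
from h import lean
k=np.load('k.npy')
lo=[-2.67,-.69,-1.03,-2.08,-1.42,-3.14];hi=[2.67,1.73,1.25,2.16,1.45,3.14]
def ik(p,M,q0):
    best=None
    for dq in range(6):
        x0=np.clip(np.array(q0)+np.random.default_rng(dq).normal(0,.3*(dq>0),6),np.array(lo)+.01,np.array(hi)-.01)
        f=lambda q:np.r_[(fk(q,k)[0]-p)*5,(R.from_matrix(M).inv()*fk(q,k)[1]).as_rotvec()]
        s=least_squares(f,x0,bounds=(lo,hi))
        if best is None or s.cost<best.cost: best=s
    return best.x,best.cost
if __name__=='__main__':
    q0=S[2][0]
    for nm,v in[('red',[.5415,-.202,.04]),('blue',[.536,-.339,.04])]:
      for az in(-90,-75,-60,-45):
        for th in(50,55,60,65):
            M=lean(az,th);q,c=ik(np.array(v)-.015*M[:,2],M,q0);print(nm,az,th,q.round(2),round(c,5),fk(q,k)[2].round(3))
    th0=-15.1+0
    for th in(25,30,35,40):
        M=lean(-105.1,-th);cx=np.array([.504,.1136,.018]);q,c=ik(cx-.015*M[:,2],M,[.1,.6,-.2,1.2,.5,-1]);print('place',th,q.round(2),round(c,5),fk(q,k)[2].round(3))
E
python3 ik.py
```

```text
[ 0.683  0.449  0.144  0.309  0.215 -0.031]
[-0.     -0.     -0.0001] [ 0. -0. -0.] [0.226 0.556 0.561]
[0.0001 0.0002 0.    ] [0.    0.001 0.001] [ 0.543 -0.223  0.607]
[0. 0. 0.] [ 0.     0.001 -0.   ] [0.532 0.178 0.338]
red -90 50 [ 0.08  0.58 -0.49  0.6  -0.87 -1.44] 0.0 [0.541 0.046 0.248]
red -90 55 [ 0.12  0.62 -0.48  0.63 -0.95 -1.37] 0.0 [0.542 0.063 0.226]
red -90 60 [ 0.14  0.67 -0.47  0.68 -1.03 -1.29] 0.0 [0.542 0.078 0.202]
red -90 65 [ 0.17  0.73 -0.44  0.74 -1.11 -1.19] 0.0 [0.541 0.091 0.177]
red -75 50 [ 0.08  0.5  -0.73  0.12 -0.85 -1.85] 0.0 [0.477 0.038 0.248]
red -75 55 [ 0.11  0.55 -0.75  0.07 -0.94 -1.82] 0.0 [0.473 0.054 0.226]
red -75 60 [ 0.15  0.59 -0.76  0.02 -1.04 -1.8 ] 0.0 [0.469 0.069 0.202]
red -75 65 [ 0.17  0.64 -0.78 -0.03 -1.13 -1.78] 0.0 [0.466 0.081 0.177]
red -60 50 [ 0.03  0.49 -0.95 -0.38 -0.74 -2.27] 0.0 [0.417 0.013 0.248]
red -60 55 [ 0.07  0.55 -1.   -0.55 -0.83 -2.28] 0.0 [0.409 0.028 0.226]
red -60 60 [ 0.1   0.62 -1.03 -0.66 -0.92 -2.28] 0.00017 [0.407 0.043 0.204]
red -60 65 [ 0.14  0.68 -1.03 -0.72 -1.01 -2.26] 0.00136 [0.411 0.059
[... 1176 characters left out ...]

blue -60 65 [-0.18  0.68 -1.03 -0.93 -0.81 -2.57] 0.00872 [ 0.431 -0.08   0.198]
blue -45 50 [-0.42  0.5  -1.03 -0.73 -0.29 -2.88] 0.0023 [ 0.379 -0.169  0.264]
blue -45 55 [-0.39  0.51 -1.03 -0.76 -0.34 -2.86] 0.01021 [ 0.387 -0.159  0.259]
blue -45 60 [-0.36  0.54 -1.03 -0.8  -0.41 -2.84] 0.02335 [ 0.396 -0.148  0.252]
blue -45 65 [-0.31  0.57 -1.03 -0.84 -0.5  -2.81] 0.04105 [ 0.408 -0.133  0.241]
place 25 [-0.04  0.4  -0.66  0.41  0.42 -1.32] 0.0 [ 0.468 -0.019  0.311]
place 30 [-0.09  0.41 -0.68  0.38  0.52 -1.37] 0.0 [ 0.462 -0.043  0.298]
place 35 [-0.14  0.44 -0.7   0.35  0.61 -1.42] 0.0 [ 0.456 -0.066  0.283]
place 40 [-0.19  0.47 -0.71  0.33  0.7  -1.48] 0.0 [ 0.45  -0.087  0.266]
```

```bash
cat > tgt.py <<'E'
from h import *
M=lean(-75,60); t=np.array([.5415,-.202,.040])-.015*M[:,2]
delta(t-.08*M[:,2],M,'pre'); delta(t,M,'grasp')
s=get_state();print(s['joint_pos'].round(3),s['ft_force'].round(1),s['time_s'],s['gripper_width'])
E
python3 tgt.py
```

```text
pre d_cm [ -1.98  -1.48 -13.42] rot [ 6.46  2.31 14.26] target [ 0.5202 -0.1225  0.0875]
grasp d_cm [ -0.19  -8.17 -17.42] rot [ 6.46  2.31 14.26] target [ 0.5381 -0.1895  0.0475]
[ 0.319  0.564 -0.254  1.345 -1.074 -0.891] [0.1 0.8 0.2] 3.55 0.5964515756490655
```

Emit:
play_rows --steps '[-0.66, -0.5, -2, 2.15, 0.77, 4.75, -0.66, -0.5, -2, 2.15, 0.77, 4.75, -0.66, -0.5, -2, 2.15, 0.77, 4.75, 0, 0, -2, 0, 0, 0, 0, 0, -2, 0, 0, 0, 0, 0, -2, 0, 0, 0, 0, 0, -1.4, 0, 0, 0, 0, 0, 0, 0, 0, 0]'

```text
time_s: 4.55
eef_pos: [0.5282, -0.128, 0.1136]
orientation: [1.824, -1.453, 1.096]
ft_force: [0.3, 0.3, -0.3]
gripper_width: 0.598
```

```bash
python3 tgt.py; python3 -c "
from h import *
snap('wrist','w3');snap('side','s3')
im=cv2.imread('pics/s3.png');cv2.imwrite('pics/s3c.png',cv2.resize(im[100:300,230:430],None,fx=3,fy=3))"
```

```text
pre d_cm [-0.8   0.55 -2.61] rot [-1.68  3.31 -0.02] target [ 0.5202 -0.1225  0.0875]
grasp d_cm [ 0.99 -6.14 -6.61] rot [-1.68  3.31 -0.02] target [ 0.5381 -0.1895  0.0475]
[ 0.273  0.39  -0.723  0.413 -1.034 -1.549] [ 0.3  0.3 -0.3] 4.55 0.5975383962756609
```

View pics/w3.png

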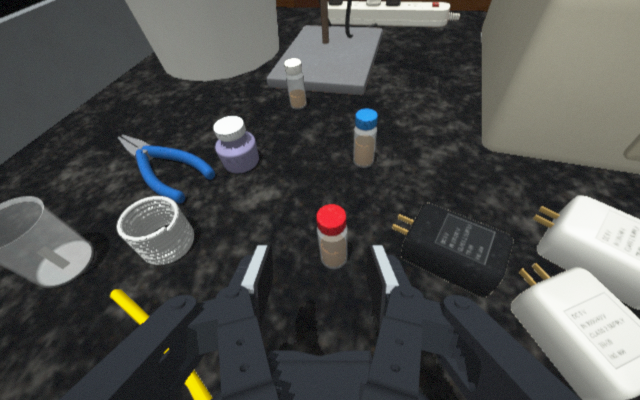

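View pics/s3c.png

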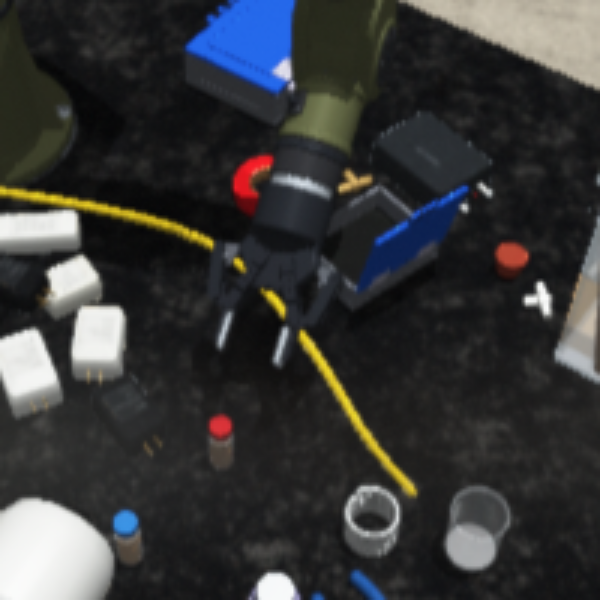

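Emit:
play_rows --steps '[-0.5, 0.3, -1.5, -0.85, 1.65, 0, -0.4, 0.2, -1.3, -0.85, 1.65, 0, 0, 0, 0, 0, 0, 0]' --claw 0.2

```text
time_s: 5.03
eef_pos: [0.5202, -0.1222, 0.0863]
orientation: [1.819, -1.396, 1.052]
ft_force: [0.2, -0.5, 0.1]
gripper_width: 0.6
```

```bash
python3 tgt.py
```

```text
pre d_cm [-0.   -0.03  0.12] rot [ 0.06  0.03 -0.02] target [ 0.5202 -0.1225  0.0875]
grasp d_cm [ 1.79 -6.72 -3.88] rot [ 0.06  0.03 -0.02] target [ 0.5381 -0.1895  0.0475]
[ 0.294  0.468 -0.699  0.457 -1.048 -1.508] [ 0.2 -0.5  0.1] 5.025 0.6001627776258441
```

Emit:
play_rows --steps '[0.36, -1.35, -0.78, 0, 0, 0, 0.36, -1.35, -0.78, 0, 0, 0, 0.36, -1.35, -0.78, 0, 0, 0, 0.36, -1.35, -0.78, 0, 0, 0, 0.36, -1.35, -0.78, 0, 0, 0, 0, 0, 0, 0, 0, 0]'

```text
time_s: 5.78
eef_pos: [0.5389, -0.1903, 0.0436]
orientation: [1.822, -1.388, 1.049]
ft_force: [-0.9, 0.9, -0.2]
gripper_width: 0.6
```

```bash
python3 tgt.py; python3 -c "
from h import *
snap('wrist','w4')"
```

```text
pre d_cm [-1.87  6.77  4.39] rot [ 0.2  -0.31 -0.21] target [ 0.5202 -0.1225  0.0875]
grasp d_cm [-0.08  0.08  0.39] rot [ 0.2  -0.31 -0.21] target [ 0.5381 -0.1895  0.0475]
[ 0.145  0.526 -0.786  0.057 -1.037 -1.81 ] [-0.9  0.9 -0.2] 5.775 0.5999458731487994
```

View pics/w4.png

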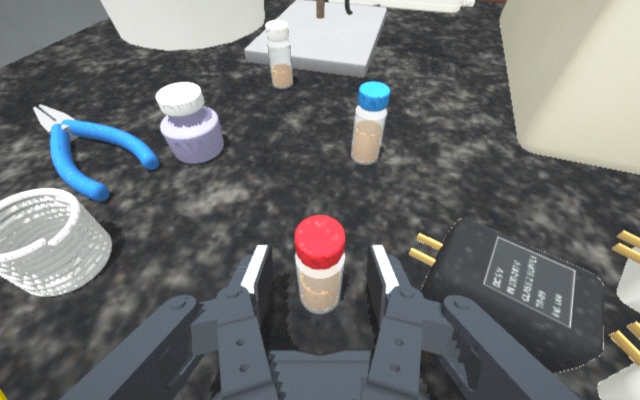

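Emit:
play_rows --steps '[0, 0, 0, 0, 0, 0, 0, 0, 0, 0, 0, 0, 0, 0, 0, 0, 0, 0, 0, 0, 0, 0, 0, 0, 0, 0, 0, 0, 0, 0, 0, 0, 0, 0, 0, 0, 0, 0, 0, 0, 0, 0]' --claw -1

```text
time_s: 6.7
eef_pos: [0.5399, -0.1881, 0.0446]
orientation: [1.825, -1.386, 1.051]
ft_force: [0.9, 0.6, -0.9]
gripper_width: 0.262
```

```bash
python3 tgt.py; python3 -c "
from h import *
snap('wrist','w5')"
```

```text
pre d_cm [-1.97  6.56  4.29] rot [ 0.18 -0.28 -0.38] target [ 0.5202 -0.1225  0.0875]
grasp d_cm [-0.18 -0.13  0.29] rot [ 0.18 -0.28 -0.38] target [ 0.5381 -0.1895  0.0475]
[ 0.149  0.524 -0.784  0.062 -1.037 -1.808] [ 0.9  0.6 -0.9] 6.7 0.26158900684593483
```

View pics/w5.png

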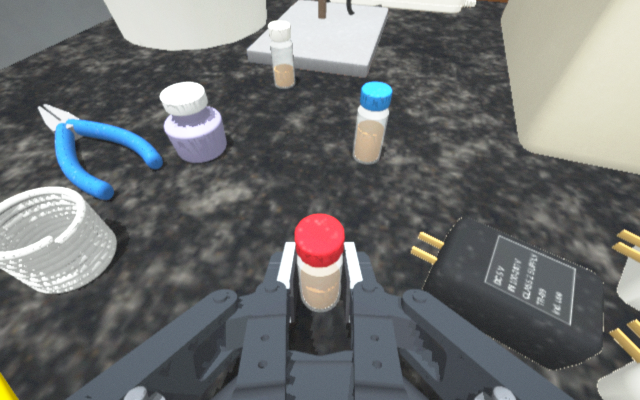

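```bash
cat > pl.py <<'E'
from h import *
import sys
C=np.array([.504,.1136]); YAW=-15.1
lx,ly,hz,s_=map(float,sys.argv[1:5]); ln=float(sys.argv[5]) if len(sys.argv)>5 else 30
a=np.radians(YAW); ex=np.array([np.cos(a),np.sin(a)]); ey=np.array([-ex[1],ex[0]])
xy=C+ex*lx+ey*ly; M=lean(YAW-90,-ln); t=np.r_[xy,hz]-s_*M[:,2]
delta(t,M,'place')
s=get_state();print(s['joint_pos'].round(3),s['eef_pos'].round(4),s['ft_force'].round(1),round(s['time_s'],2),s['gripper_width'])
E
python3 pl.py .008 -.002 .15 .016
```

```text
place d_cm [-3.08 29.   11.92] rot [ 9.100e+01 -4.000e-02 -2.412e+01] target [0.5091 0.1019 0.1639]
[ 0.149  0.524 -0.785  0.062 -1.037 -1.808] [ 0.5399 -0.1881  0.0446] [ 0.1 -0.2  0.4] 6.75 0.2637896378195125
```

Emit:
play_rows --steps '[0, 0, 1, 0, 0, 0, 0, 0, 2.5, 0, 0, 0, 0, 0, 3, 0, 0, 0, 0, 0, 3, 0, 0, 0, 0, 0, 3, 0, 0, 0, 0, 0, 3, 0, 0, 0, 0, 0, 0, 0, 0, 0]'

```text
time_s: 7.62
eef_pos: [0.5387, -0.1887, 0.2082]
orientation: [1.823, -1.386, 1.052]
ft_force: [0.4, 0.9, -0.6]
gripper_width: 0.267
```

```bash
python3 pl.py .008 -.002 .15 .016;  python3 -c "
from h import *
snap('wrist','w6')"
```

```text
place d_cm [-2.96 29.05 -4.43] rot [ 9.106e+01 -2.000e-02 -2.404e+01] target [0.5091 0.1019 0.1639]
[ 0.148  0.223 -0.683  0.464 -1.038 -1.808] [ 0.5387 -0.1887  0.2082] [ 0.4  0.9 -0.6] 7.62 0.2665664472887357
```

View pics/w6.png

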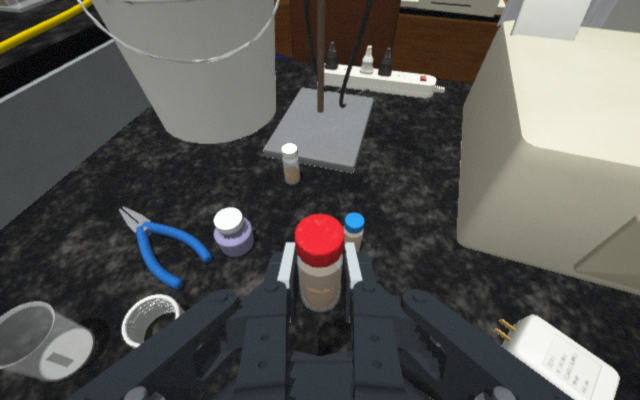

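Emit:
play_rows --steps '[-0.3, 1, 0, 9.1, 0, -2.4, -0.3, 2, 0, 9.1, 0, -2.4, -0.3, 3, 0, 9.1, 0, -2.4, -0.3, 3.3, 0, 9.1, 0, -2.4, -0.3, 3.3, 0, 9.1, 0, -2.4, -0.3, 3.3, 0, 9.1, 0, -2.4, -0.3, 3.3, 0, 9.1, 0, -2.4, -0.3, 3.3, 0, 9.1, 0, -2.4, -0.3, 3.3, 0, 9.1, 0, -2.4, -0.3, 3.3, 0, 9.1, 0, -2.4, 0, 0, 0, 0, 0, 0]'

```text
time_s: 9.05
eef_pos: [0.4978, 0.1114, 0.1933]
orientation: [-1.612, 2.116, 0.504]
ft_force: [-0.2, -0.2, 0.2]
gripper_width: 0.265
```

```bash
python3 pl.py .008 -.002 .15 .016;  python3 -c "
from h import *
snap('wrist','w7')"
```

```text
place d_cm [ 1.13 -0.96 -2.95] rot [-3.02 -0.81 -0.13] target [0.5091 0.1019 0.1639]
[-0.111  0.122 -0.551  0.83   0.568 -1.394] [0.4978 0.1114 0.1933] [-0.2 -0.2  0.2] 9.05 0.2645728981958235
```

View pics/w7.png

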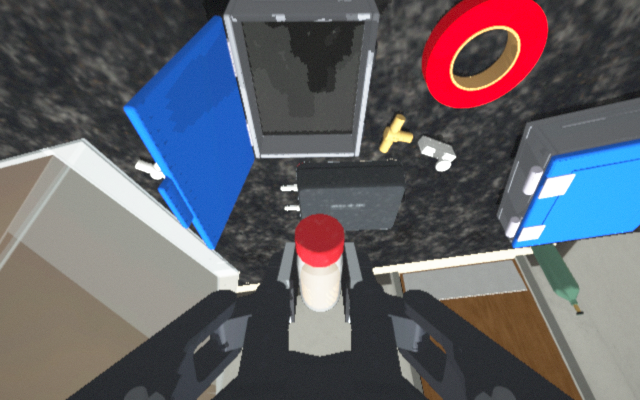

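```bash
python3 -c "
import cv2
im=cv2.imread('pics/w7.png');cv2.imwrite('pics/w7c.png',cv2.resize(im[0:170,210:400],None,fx=4,fy=3.5,interpolation=cv2.INTER_CUBIC))"
```

```text
(no output)
```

View pics/w7c.png

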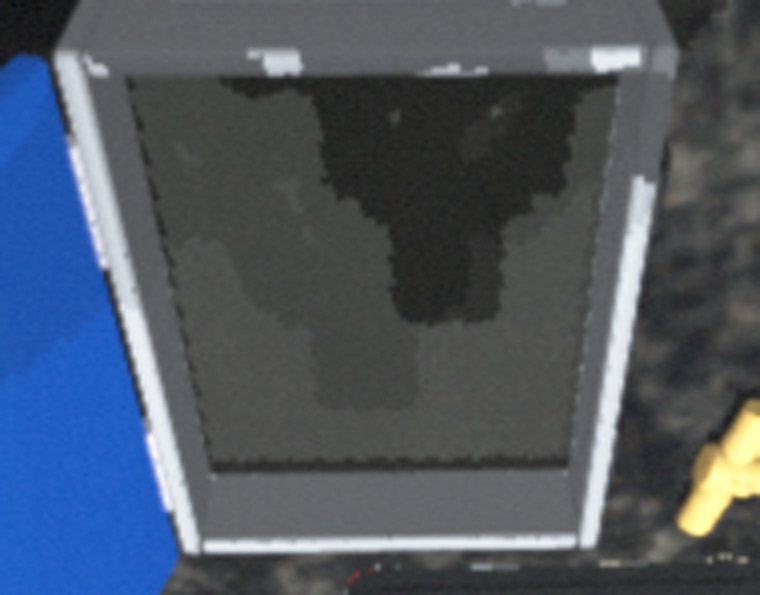

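Run:
```python
from h import *
z=np.load('pics/w7.npz')
P=np.array([plane('wrist',210+x/4,y/3.5,.035,z['p'],z['o'])[:2] for x,y in[(57,52),(678,50),(597,547),(183,552)]],np.float32)
print(P.round(4)); print(np.linalg.norm(P-np.roll(P,-1,0),axis=1)); print(P.mean(0))
e=(P[0]-P[1])+(P[3]-P[2]); print(np.degrees(np.arctan2(e[1],e[0]))); f=(P[3]-P[0])+(P[2]-P[1]); print(np.degrees(np.arctan2(-f[0],f[1])))
# floor corners z=.005
F=np.array([plane('wrist',210+x/4,y/3.5,.005,z['p'],z['o'])[:2] for x,y in[(128,75),(620,75),(570,470),(210,475)]]);print(F.round(4),F.mean(0))
```

```text
[[0.5393 0.04  ]
 [0.4406 0.0669]
 [0.4735 0.1918]
 [0.5737 0.1644]]
[0.10225721 0.12912188 0.10384468 0.12903099]
[0.50676966 0.11579601]
-15.285158
-15.09857
[[0.539  0.056 ]
 [0.4485 0.0811]
 [0.4767 0.1874]
 [0.5687 0.1627]] [0.50822267 0.12180042]
```

```bash
sed -i 's/^C=.*/C=np.array([.5055,.1148]); YAW=-15.1/' pl.py; python3 pl.py .008 -.002 .08 .016; python3 pl.py .008 -.002 .025 .016
```

```text
place d_cm [  1.19  -0.81 -10.02] rot [-2.93 -0.71 -0.17] target [0.5106 0.1031 0.0939]
[-0.111  0.122 -0.549  0.83   0.566 -1.394] [0.4987 0.1112 0.1941] [ 0.  -0.7 -1.1] 9.1 0.2642107505476997
place d_cm [  1.19  -0.81 -15.52] rot [-2.93 -0.71 -0.17] target [0.5106 0.1031 0.0389]
[-0.111  0.122 -0.549  0.83   0.566 -1.394] [0.4987 0.1112 0.1941] [ 0.  -0.7 -1.1] 9.1 0.2642107505476997
```

Emit:
play_rows --steps '[0.6, -0.4, -1.5, -1.5, -0.35, 0, 0.6, -0.4, -1.5, -1.5, -0.35, 0, 0, 0, -2, 0, 0, 0, 0, 0, -2, 0, 0, 0, 0, 0, -2, 0, 0, 0, 0, 0, 0, 0, 0, 0]'

```text
time_s: 9.85
eef_pos: [0.5153, 0.0992, 0.1025]
orientation: [-1.659, 2.14, 0.412]
ft_force: [-0.4, -0.2, 0.4]
gripper_width: 0.263
```

```bash
python3 pl.py .008 -.002 .025 .016
```

```text
place d_cm [-0.47  0.39 -6.37] rot [ 1.35  0.32 -0.49] target [0.5106 0.1031 0.0389]
[-0.092  0.231 -0.632  0.608  0.493 -1.386] [0.5153 0.0992 0.1025] [-0.4 -0.2  0.4] 9.85 0.2625590889081534
```

Emit:
play_rows --steps '[-0.25, 0.2, -1, 0.7, 0.2, -0.3, -0.2, 0.2, -1, 0.6, 0.1, -0.2, 0, 0, -1, 0, 0, 0, 0, 0, -1, 0, 0, 0, 0, 0, 0, 0, 0, 0]'

```text
time_s: 10.48
eef_pos: [0.5119, 0.103, 0.0616]
orientation: [-1.638, 2.136, 0.434]
ft_force: [0.1, 0.1, -0.6]
gripper_width: 0.265
```

```bash
python3 pl.py .008 -.002 .025 .016; python3 -c "
from h import *
snap('wrist','w8')"
```

```text
place d_cm [-0.13  0.   -2.27] rot [ 0.11  0.15 -0.01] target [0.5106 0.1031 0.0389]
[-0.097  0.29  -0.683  0.499  0.514 -1.379] [0.5119 0.103  0.0616] [ 0.1  0.1 -0.6] 10.47 0.26528369039506616
```

View pics/w8.png

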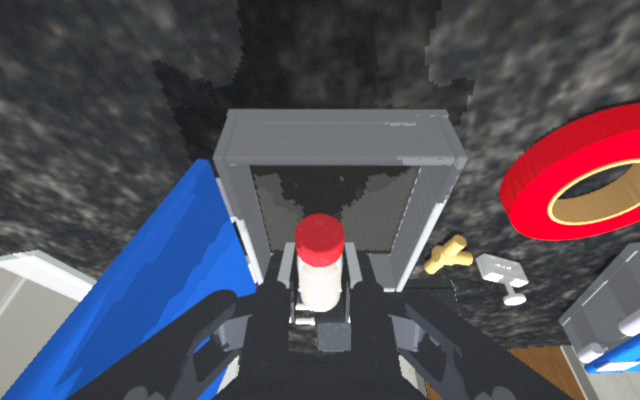

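Emit:
play_rows --steps '[-0.1, 0, -0.8, 0.1, 0.1, 0, 0, 0, -0.8, 0, 0, 0, 0, 0, -0.5, 0, 0, 0, 0, 0, 0, 0, 0, 0, 0, 0, 0, 0, 0, 0]'

```text
time_s: 11.15
eef_pos: [0.5106, 0.1033, 0.0398]
orientation: [-1.637, 2.136, 0.439]
ft_force: [-0.8, 0.2, 1.0]
gripper_width: 0.261
```

```bash
python3 pl.py .008 -.002 .0185 .016
```

```text
place d_cm [ 0.   -0.02 -0.74] rot [-0.05  0.03 -0.02] target [0.5106 0.1031 0.0324]
[-0.098  0.326 -0.702  0.448  0.517 -1.38 ] [0.5106 0.1033 0.0398] [-0.8  0.2  1. ] 11.15 0.2607468847529899
```

Emit:
play_rows --steps '[0, 0, -0.3, 0, 0, 0, 0, 0, -0.2, 0, 0, 0, 0, 0, -0.1, 0, 0, 0, 0, 0, 0, 0, 0, 0]'

```text
time_s: 11.65
eef_pos: [0.5084, 0.1042, 0.0338]
orientation: [-1.637, 2.137, 0.444]
ft_force: [-2.2, 0.6, -0.7]
gripper_width: 0.26
```

```bash
python3 pl.py .008 -.002 .0185 .016
```

```text
place d_cm [ 0.22 -0.11 -0.14] rot [-0.16 -0.14 -0.05] target [0.5106 0.1031 0.0324]
[-0.097  0.335 -0.708  0.435  0.518 -1.38 ] [0.5084 0.1042 0.0338] [-2.2  0.6 -0.7] 11.65 0.2604821402255625
```

Emit:
play_rows --steps '[-0.4, 0.1, 0, 0, 0, 0, 0, 0, -0.1, 0.1, 0.1, 0, 0, 0, 0, 0, 0, 0]'

```text
time_s: 12.02
eef_pos: [0.5064, 0.1047, 0.0334]
orientation: [-1.636, 2.135, 0.443]
ft_force: [-0.6, -0.0, -0.9]
gripper_width: 0.262
```

```bash
python3 pl.py .002 -.002 .0185 .016; python3 -c "
from h import *
snap('wrist','w9');snap('side','s9')
im=cv2.imread('pics/s9.png');cv2.imwrite('pics/s9c.png',cv2.resize(im[100:260,280:440],None,fx=3.7,fy=3.7))"
```

```text
place d_cm [-0.16 -0.01 -0.1 ] rot [-0.2  -0.03 -0.03] target [0.5048 0.1046 0.0324]
[-0.097  0.332 -0.715  0.429  0.519 -1.379] [0.5064 0.1047 0.0334] [-0.6 -0.  -0.9] 12.03 0.2617263066764015
```

View pics/s9c.png

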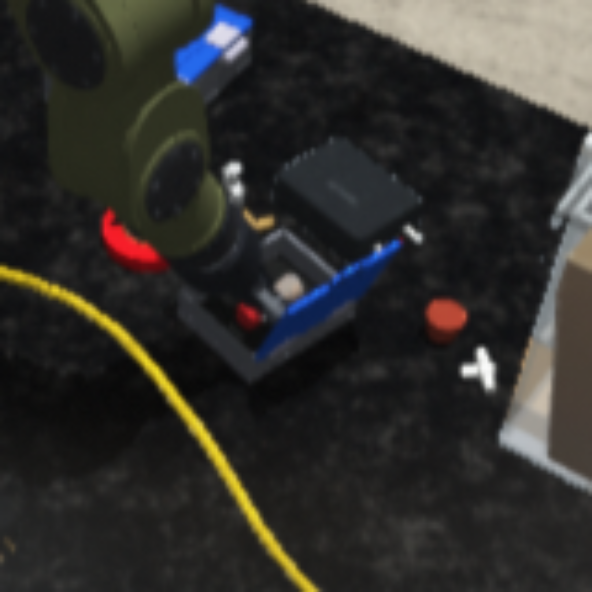

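View pics/w9.png

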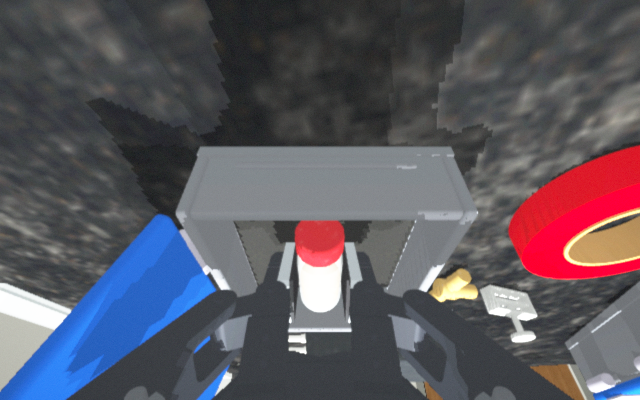

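Emit:
play_rows --steps '[0, 0, -0.15, 0, 0, 0, 0, 0, -0.1, 0, 0, 0, 0, 0, 0, 0, 0, 0]'

```text
time_s: 12.5
eef_pos: [0.5066, 0.1047, 0.0309]
orientation: [-1.636, 2.135, 0.443]
ft_force: [0.1, -0.5, 2.0]
gripper_width: 0.266
```

```bash
python3 pl.py .002 -.002 .0172 .016
```

```text
place d_cm [-0.18 -0.    0.01] rot [-0.21 -0.01 -0.03] target [0.5048 0.1046 0.0311]
[-0.097  0.336 -0.717  0.423  0.519 -1.379] [0.5066 0.1047 0.0309] [ 0.1 -0.5  2. ] 12.5 0.2655647226092308
```

Emit:
play_rows --steps '[0, 0, 0, 0, 0, 0, 0, 0, 0, 0, 0, 0, 0, 0, 0, 0, 0, 0, 0, 0, 0, 0, 0, 0]' --claw -0.3

```text
time_s: 13.0
eef_pos: [0.5066, 0.1047, 0.0309]
orientation: [-1.636, 2.135, 0.443]
ft_force: [0.0, -0.8, 0.3]
gripper_width: 0.349
```

```bash
python3 pl.py .002 -.002 .0172 .016; python3 -c "
from h import *
snap('wrist','w10')"
```

```text
place d_cm [-0.18 -0.01  0.02] rot [-0.21 -0.01 -0.03] target [0.5048 0.1046 0.0311]
[-0.097  0.337 -0.717  0.422  0.519 -1.379] [0.5066 0.1047 0.0309] [ 0.  -0.8  0.3] 13.0 0.3493053751948365
```

View pics/w10.png

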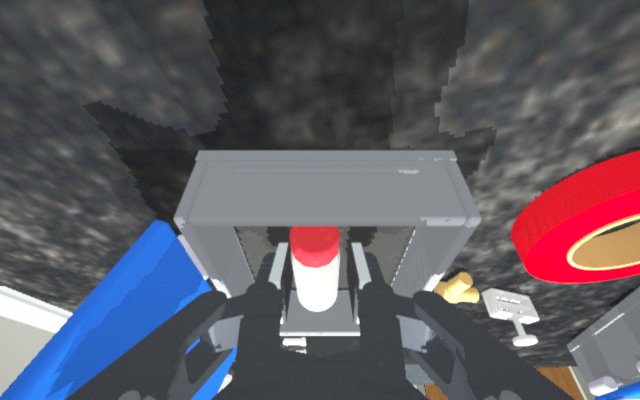

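Emit:
play_rows --steps '[-0.13, -0.48, 0.87, 0, 0, 0, -0.2, -0.72, 1.3, 0, 0, 0, -0.26, -0.96, 1.7, 0, 0, 0, -0.26, -0.96, 1.7, 0, 0, 0, 0, 0, 0, 0, 0, 0]'

```text
time_s: 13.68
eef_pos: [0.4977, 0.0718, 0.09]
orientation: [-1.636, 2.135, 0.442]
ft_force: [0.5, 0.1, -0.6]
gripper_width: 0.349
```

Emit:
play_rows --steps '[-1.5, 0.4, 0, 0, 0, 0, -1.5, 0.4, 0, 0, 0, 0, 0, 0, 0, 0, 0, 0, 0, 0, 0, 0, 0, 0]' --claw -1

```text
time_s: 14.18
eef_pos: [0.4633, 0.0813, 0.0885]
orientation: [-1.637, 2.136, 0.445]
ft_force: [1.0, 0.4, 0.5]
gripper_width: 0.002
```

```bash
python3 pl.py -.03 -.002 .022 .016; python3 -c "
from h import *
snap('wrist','w11')"
```

```text
place d_cm [ 1.06  3.17 -5.26] rot [-0.23 -0.14 -0.08] target [0.4739 0.113  0.0359]
[-0.161  0.188 -0.741  0.587  0.524 -1.454] [0.4633 0.0813 0.0885] [1.  0.4 0.5] 14.18 0.0019001449508736273
```

View pics/w11.png

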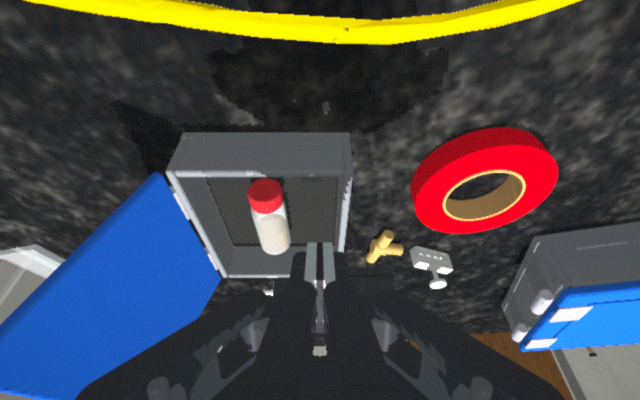

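Emit:
play_rows --steps '[0.26, 0.8, -1.3, 0, 0, 0, 0.26, 0.8, -1.3, 0, 0, 0, 0.26, 0.8, -1.3, 0, 0, 0, 0.26, 0.7, -1.2, 0, 0, 0, 0, 0, 0, 0, 0, 0]'

```text
time_s: 14.85
eef_pos: [0.4764, 0.113, 0.0361]
orientation: [-1.637, 2.135, 0.443]
ft_force: [-1.1, -0.2, -0.5]
gripper_width: -0.004
```

```bash
python3 pl.py -.03 -.002 .022 .016;python3 pl.py .012 -.002 .022 .016; python3 -c "
from h import *
snap('wrist','w12')"
```

```text
place d_cm [-0.25 -0.   -0.02] rot [-0.21 -0.04 -0.08] target [0.4739 0.113  0.0359]
[-0.085  0.282 -0.784  0.404  0.518 -1.367] [0.4764 0.113  0.0361] [-1.1 -0.2 -0.5] 14.85 -0.0042015106242360295
place d_cm [ 3.81 -1.09 -0.02] rot [-0.21 -0.04 -0.08] target [0.5145 0.102  0.0359]
[-0.085  0.282 -0.784  0.404  0.518 -1.367] [0.4764 0.113  0.0361] [-1.1 -0.2 -0.5] 14.85 -0.0042015106242360295
```

View pics/w12.png

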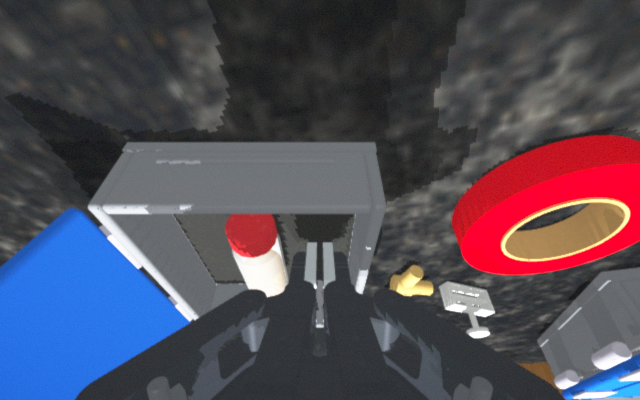

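Emit:
play_rows --steps '[0.39, -0.1, 0, 0, 0, 0, 0.39, -0.1, 0, 0, 0, 0, 0.39, -0.1, 0, 0, 0, 0, 0.39, -0.1, 0, 0, 0, 0, 0.39, -0.1, 0, 0, 0, 0, 0.39, -0.1, 0, 0, 0, 0, 0.39, -0.1, 0, 0, 0, 0, 0.39, -0.1, 0, 0, 0, 0, 0, 0, 0, 0, 0, 0]'

```text
time_s: 16.02
eef_pos: [0.5111, 0.1037, 0.038]
orientation: [-1.635, 2.134, 0.442]
ft_force: [-0.6, 0.8, 1.0]
gripper_width: 0.004
```

```bash
python3 pl.py .012 -.002 .022 .016; python3 -c "
from h import *
snap('wrist','w13')"
```

```text
place d_cm [ 0.34 -0.17 -0.22] rot [-0.25  0.08 -0.02] target [0.5145 0.102  0.0359]
[-0.099  0.33  -0.703  0.442  0.52  -1.381] [0.5111 0.1037 0.038 ] [-0.6  0.8  1. ] 16.02 0.004184941583327903
```

View pics/w13.png

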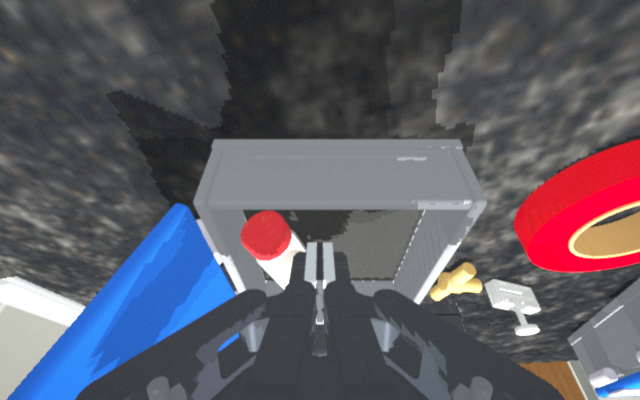

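Emit:
play_rows --steps '[-0.6, 0.16, 0, 0, 0, 0, -0.6, 0.16, 0, 0, 0, 0, 0.5, 1.8, 0, 0, 0, 0, 0, 0, 0, 0, 0, 0]'

```text
time_s: 16.58
eef_pos: [0.5023, 0.125, 0.0378]
orientation: [-1.635, 2.135, 0.44]
ft_force: [0.0, -0.2, 0.4]
gripper_width: 0.004
```

```bash
python3 pl.py .012 .018 .022 .016; python3 -c "
from h import *
snap('wrist','w14')"
```

```text
place d_cm [ 1.74 -0.36 -0.19] rot [-0.17  0.07  0.02] target [0.5197 0.1213 0.0359]
[-0.054  0.311 -0.734  0.404  0.514 -1.329] [0.5023 0.125  0.0378] [ 0.  -0.2  0.4] 16.57 0.0042021940532642596
```

View pics/w14.png

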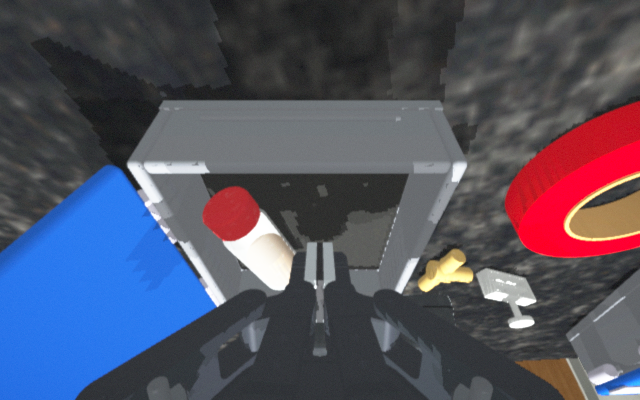

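Emit:
play_rows --steps '[0.39, -0.1, -0.05, 0, 0, 0, 0.39, -0.1, -0.05, 0, 0, 0, 0.39, -0.1, -0.05, 0, 0, 0, 0.39, -0.1, 0, 0, 0, 0, 0, 0, 0, 0, 0, 0]'

```text
time_s: 17.25
eef_pos: [0.5154, 0.12, 0.0354]
orientation: [-1.633, 2.139, 0.448]
ft_force: [-2.7, 0.6, 1.7]
gripper_width: 0.005
```

```bash
python3 pl.py .012 .018 .022 .016; python3 -c "
from h import *
snap('wrist','w15')"
```

```text
place d_cm [0.43 0.13 0.05] rot [-0.29 -0.31  0.09] target [0.5197 0.1213 0.0359]
[-0.064  0.339 -0.699  0.424  0.517 -1.339] [0.5154 0.12   0.0354] [-2.7  0.6  1.7] 17.25 0.005418634272071555
```

View pics/w15.png

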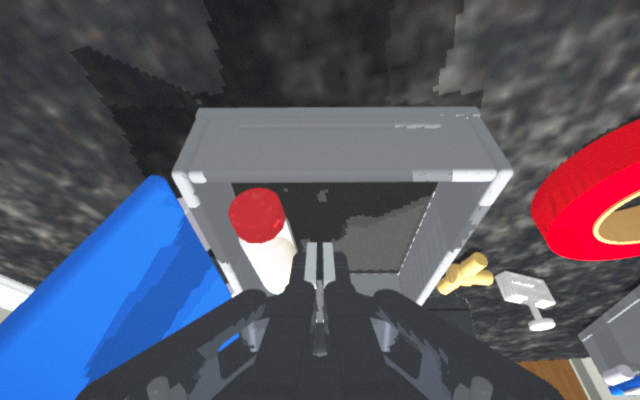

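Emit:
play_rows --steps '[0.35, -0.09, 0, 0, 0, 0, 0.3, -0.08, 0, 0, 0, 0, 0, 0, 0, 0, 0, 0]'

```text
time_s: 17.68
eef_pos: [0.5137, 0.1206, 0.0338]
orientation: [-1.633, 2.145, 0.467]
ft_force: [-0.5, -0.5, -0.4]
gripper_width: -0.002
```

```bash
python3 pl.py .012 .018 .022 .016
```

```text
place d_cm [0.6  0.07 0.21] rot [-0.63 -1.11 -0.01] target [0.5197 0.1213 0.0359]
[-0.066  0.348 -0.69   0.44   0.522 -1.342] [0.5137 0.1206 0.0338] [-0.5 -0.5 -0.4] 17.68 -0.001598717615698059
```

Emit:
play_rows --steps '[-0.5, 0.13, 0, 0, 0, 0, -0.5, 0.13, 0, 0, 0, 0, -0.2, -0.72, 1.3, 0, 0, 0, -0.3, -1.2, 2.1, 0, 0, 0, -0.3, -1.2, 2.1, 0, 0, 0, -0.3, -1.2, 2.1, 0, 0, 0, 0, -1, 2, 0, 0, 0, 0, 0, 0, 0, 0, 0]'

```text
time_s: 18.68
eef_pos: [0.4933, 0.0678, 0.133]
orientation: [-1.634, 2.143, 0.459]
ft_force: [-0.4, -0.4, -1.1]
gripper_width: 0.004
```

```bash
python3 -c "
from h import *
s,_,_=snap('wrist','w16');print(s['joint_pos'].round(2),s['eef_pos'].round(3))"
```

```text
[-0.18  0.19 -0.61  0.74  0.53 -1.47] [0.493 0.068 0.133]
```

View pics/w16.png

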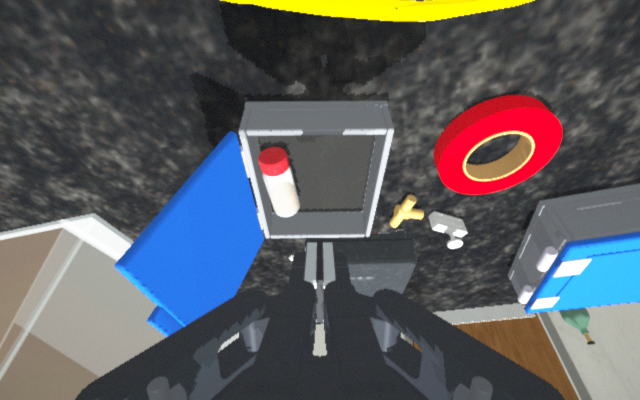

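```bash
cat > tgb.py <<'E'
from h import *
M=lean(-90,60); t=np.array([.536,-.339,.037])-.015*M[:,2]
delta(t-.08*M[:,2],M,'pre'); delta(t,M,'grasp')
s=get_state();print(s['joint_pos'].round(3),s['ft_force'].round(1),s['time_s'],s['gripper_width'])
E
python3 tgb.py
```

```text
pre d_cm [  4.35 -32.49  -4.76] rot [-89.78  11.12  12.58] target [ 0.536  -0.2567  0.0845]
grasp d_cm [  4.35 -39.42  -8.76] rot [-89.78  11.12  12.58] target [ 0.536  -0.326   0.0445]
[-0.18   0.19  -0.612  0.738  0.527 -1.475] [ 0.4 -0.4  0.8] 18.725 -0.0010424072171722918
```

Emit:
play_rows --steps '[0, -2, 3, 0, 0, 0, 0.4, -3, 2.5, -8, 1, 1.1, 0.4, -3, 2, -8, 1, 1.1, 0.4, -3, 0.5, -8, 1, 1.1, 0.4, -3, 0, -8, 1, 1.1, 0.4, -3, 0, -8, 1, 1.1, 0.4, -3, 0, -8, 1, 1.1, 0.4, -3, 0, -8, 1, 1.1, 0.4, -3, 0, -8, 1, 1.1, 0.4, -3, -2, -8, 1, 1.1, 0.4, -3, -2, -8, 1, 1.1, 0.4, 0, -2, -8, 1, 1.1, 0, 0, 0, 0, 0, 0]' --claw 0.2

```text
time_s: 20.35
eef_pos: [0.5334, -0.2549, 0.1381]
orientation: [1.571, -1.57, 0.919]
ft_force: [-0.5, 0.5, 1.0]
gripper_width: 0.598
```

```bash
python3 tgb.py
```

```text
pre d_cm [ 0.26 -0.18 -5.36] rot [ 0.98 -0.31  0.13] target [ 0.536  -0.2567  0.0845]
grasp d_cm [ 0.26 -7.11 -9.36] rot [ 0.98 -0.31  0.13] target [ 0.536  -0.326   0.0445]
[ 0.028  0.474 -0.517  0.641 -1.063 -1.507] [-0.5  0.5  1. ] 20.35 0.5976469919489811
```

Emit:
play_rows --steps '[0.15, -0.1, -2, 0.5, -0.15, 0.1, 0.1, -0.1, -2, 0.5, -0.15, 0, 0, 0, -1.2, 0, 0, 0, 0, 0, 0, 0, 0, 0]'

```text
time_s: 20.85
eef_pos: [0.5383, -0.2561, 0.0875]
orientation: [1.587, -1.593, 0.916]
ft_force: [-0.5, -0.6, 0.4]
gripper_width: 0.601
```

```bash
python3 tgb.py; python3 -c "
from h import *
snap('wrist','w17')"
```

```text
pre d_cm [-0.23 -0.06 -0.3 ] rot [-0.38  0.38  0.  ] target [ 0.536  -0.2567  0.0845]
grasp d_cm [-0.23 -6.99 -4.3 ] rot [-0.38  0.38  0.  ] target [ 0.536  -0.326   0.0445]
[ 0.019  0.54  -0.545  0.512 -1.04  -1.532] [-0.5 -0.6  0.4] 20.85 0.6005547873597988
```

View pics/w17.png

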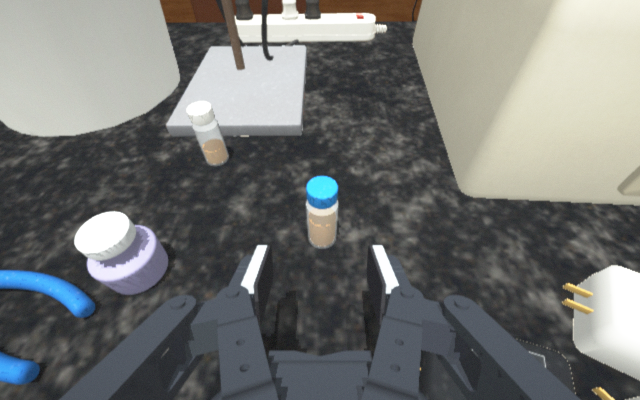

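Emit:
play_rows --steps '[-0.05, -1.4, -0.8, -0.1, 0.1, 0, -0.05, -1.4, -0.8, -0.1, 0.1, 0, -0.05, -1.4, -0.8, -0.1, 0.1, 0, -0.05, -1.4, -0.8, 0, 0, 0, 0, -1.4, -0.5, 0, 0, 0, 0, 0, 0, 0, 0, 0]'

```text
time_s: 21.65
eef_pos: [0.5414, -0.3282, 0.0577]
orientation: [1.581, -1.592, 0.927]
ft_force: [0.2, -0.4, 0.8]
gripper_width: 0.599
```

```bash
python3 tgb.py; python3 -c "
from h import *
snap('wrist','w18')"
```

```text
pre d_cm [-0.54  7.15  2.68] rot [-0.02  0.76 -0.04] target [ 0.536  -0.2567  0.0845]
grasp d_cm [-0.54  0.22 -1.32] rot [-0.02  0.76 -0.04] target [ 0.536  -0.326   0.0445]
[-0.112  0.568 -0.62   0.177 -1.034 -1.793] [ 0.2 -0.4  0.8] 21.65 0.5986540257646288
```

View pics/w18.png

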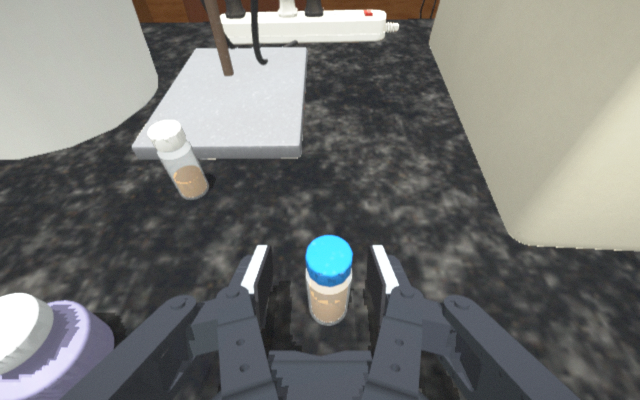

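Emit:
play_rows --steps '[-0.3, 0.1, -0.7, 0, 0.4, 0, -0.25, 0.1, -0.6, 0, 0.3, 0, 0, 0, 0, 0, 0, 0]'

```text
time_s: 22.08
eef_pos: [0.5368, -0.3244, 0.045]
orientation: [1.586, -1.583, 0.916]
ft_force: [-0.3, 0.3, -0.4]
gripper_width: 0.599
```

```bash
python3 tgb.py
```

```text
pre d_cm [-0.08  6.77  3.95] rot [-0.03  0.06 -0.17] target [ 0.536  -0.2567  0.0845]
grasp d_cm [-0.08 -0.16 -0.05] rot [-0.03  0.06 -0.17] target [ 0.536  -0.326   0.0445]
[-0.106  0.589 -0.627  0.168 -1.036 -1.786] [-0.3  0.3 -0.4] 22.075 0.59910620810361
```

Emit:
play_rows --steps '[-0.05, -0.12, 0, 0, 0, 0, 0, 0, 0, 0, 0, 0, 0, 0, 0, 0, 0, 0, 0, 0, 0, 0, 0, 0, 0, 0, 0, 0, 0, 0, 0, 0, 0, 0, 0, 0, 0, 0, 0, 0, 0, 0]' --claw -1

```text
time_s: 22.95
eef_pos: [0.5366, -0.3254, 0.0451]
orientation: [1.587, -1.583, 0.917]
ft_force: [-0.6, 0.0, -0.4]
gripper_width: 0.259
```

```bash
python3 tgb.py; python3 pl.py -.013 0 .15 .016
```

```text
pre d_cm [-0.06  6.87  3.94] rot [-0.04  0.08 -0.19] target [ 0.536  -0.2567  0.0845]
grasp d_cm [-0.06 -0.06 -0.06] rot [-0.04  0.08 -0.19] target [ 0.536  -0.326   0.0445]
[-0.108  0.588 -0.629  0.163 -1.036 -1.79 ] [-0.6  0.  -0.4] 22.95 0.25864916165720553
place d_cm [-4.57 43.59 11.88] rot [ 89.42 -11.64 -11.95] target [0.4909 0.1105 0.1639]
[-0.108  0.588 -0.629  0.163 -1.036 -1.79 ] [ 0.5366 -0.3254  0.0451] [-0.6  0.  -0.4] 22.95 0.25864916165720553
```

Emit:
play_rows --steps '[0, 0, 1, 0, 0, 0, 0, 0, 2.5, 0, 0, 0, 0, 0, 3, 0, 0, 0, 0, 0, 3, 0, 0, 0, 0, 0, 3, 0, 0, 0, 0, 0, 3, 0, 0, 0, 0, 0, 0, 0, 0, 0]'

```text
time_s: 23.82
eef_pos: [0.5357, -0.3255, 0.2089]
orientation: [1.585, -1.583, 0.919]
ft_force: [0.6, 0.1, -0.0]
gripper_width: 0.264
```

Emit:
play_rows --steps '[-0.4, 3, 0, 8.9, -1.15, -1.2, -0.4, 4, 0, 8.9, -1.15, -1.2, -0.4, 4.4, 0, 8.9, -1.15, -1.2, -0.4, 4.4, 0, 8.9, -1.15, -1.2, -0.4, 4.4, 0, 8.9, -1.15, -1.2, -0.4, 4.4, 0, 8.9, -1.15, -1.2, -0.4, 4.4, 0, 8.9, -1.15, -1.2, -0.4, 4.4, 0, 8.9, -1.15, -1.2, -0.4, 4.4, 0, 8.9, -1.15, -1.2, -0.4, 4.4, 0, 8.4, -1.15, -1.2, 0, 0, 0, 0, 0, 0, 0, 0, 0, 0, 0, 0]'

```text
time_s: 25.32
eef_pos: [0.4875, 0.1103, 0.202]
orientation: [-1.62, 2.124, 0.477]
ft_force: [-0.1, 0.3, 1.0]
gripper_width: 0.261
```

```bash
python3 pl.py -.013 0 .08 .016; python3 -c "
from h import *
snap('wrist','w19')"
```

```text
place d_cm [ 3.300e-01  1.000e-02 -1.082e+01] rot [-1.88 -0.39 -0.01] target [0.4909 0.1105 0.0939]
[-0.105  0.084 -0.565  0.84   0.548 -1.386] [0.4875 0.1103 0.202 ] [-0.1  0.3  1. ] 25.32 0.2608521298563906
```

View pics/w19.png

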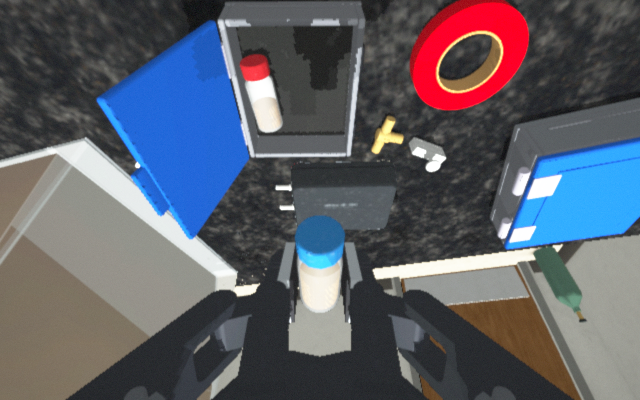

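Run:
```python
from h import *
z=np.load('pics/w19.npz'); a=np.radians(-15.1); ex=np.array([np.cos(a),np.sin(a)]); ey=np.array([-ex[1],ex[0]])
for u,v in[(255,57),(267,80),(283,126),(270,131),(258,132),(242,70)]:
    p=plane('wrist',u,v,.0175,z['p'],z['o'])[:2]-[.5068,.1158]; print(u,v,(p@ex*1000).round(1),(p@ey*1000).round(1))
```

```text
255 57 33.5 -30.6
267 80 26.4 -10.4
283 126 17.0 38.8
270 131 30.9 44.9
258 132 43.3 46.0
242 70 46.4 -19.6
```

Emit:
play_rows --steps '[0.1, 0, -2, -0.9, -0.2, 0, 0, 0, -2, -0.6, -0.1, 0, 0, 0, -2, 0, 0, 0, 0, 0, -2, 0, 0, 0, 0, 0, -2, 0, 0, 0, 0, 0, 0, 0, 0, 0]'

```text
time_s: 26.12
eef_pos: [0.4933, 0.1074, 0.1013]
orientation: [-1.637, 2.136, 0.433]
ft_force: [-0.5, 0.1, 0.4]
gripper_width: 0.263
```

```bash
python3 pl.py -.016 0 .025 .016; python3 -c "
from h import *
snap('wrist','w20')"
```

```text
place d_cm [-0.54  0.38 -6.25] rot [0.11 0.23 0.03] target [0.488  0.1112 0.0389]
[-0.091  0.198 -0.689  0.581  0.513 -1.372] [0.4933 0.1074 0.1013] [-0.5  0.1  0.4] 26.12 0.26251379477803904
```

View pics/w20.png

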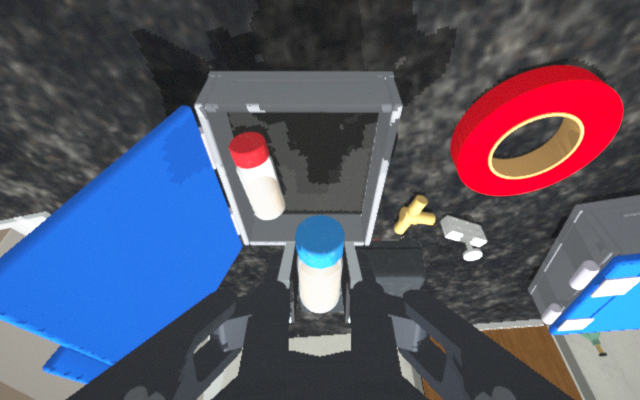

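Emit:
play_rows --steps '[-0.25, 0.2, -1.2, 0.1, 0.1, 0, -0.25, 0.2, -1.2, 0, 0.1, 0, 0, 0, -1.2, 0, 0, 0, 0, 0, 0, 0, 0, 0]'

```text
time_s: 26.68
eef_pos: [0.4904, 0.1114, 0.0657]
orientation: [-1.636, 2.134, 0.433]
ft_force: [0.1, 0.6, -0.1]
gripper_width: 0.261
```

```bash
python3 pl.py -.016 0 .025 .016; python3 -c "
from h import *
snap('wrist','w21')"
```

```text
place d_cm [-0.24 -0.02 -2.69] rot [0.04 0.3  0.03] target [0.488  0.1112 0.0389]
[-0.083  0.247 -0.734  0.481  0.514 -1.363] [0.4904 0.1114 0.0657] [ 0.1  0.6 -0.1] 26.68 0.26141525912403873
```

View pics/w21.png

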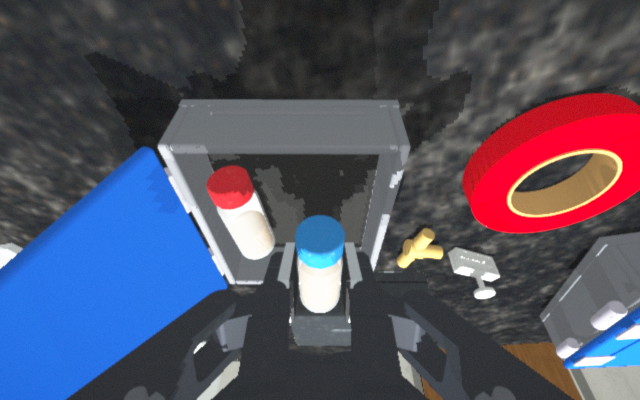

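Emit:
play_rows --steps '[-0.1, 0, -1, 0, 0.2, 0, 0, 0, -1, 0, 0, 0, 0, 0, -0.5, 0, 0, 0, 0, 0, 0, 0, 0, 0]'

```text
time_s: 27.22
eef_pos: [0.4901, 0.1113, 0.0397]
orientation: [-1.636, 2.136, 0.435]
ft_force: [-0.0, 0.1, -0.9]
gripper_width: 0.266
```

```bash
python3 pl.py -.014 0 .0172 .016; python3 -c "
from h import *
snap('wrist','w22')"
```

```text
place d_cm [-0.02 -0.06 -0.87] rot [0.04 0.17 0.03] target [0.4899 0.1107 0.0311]
[-0.083  0.292 -0.755  0.418  0.514 -1.363] [0.4901 0.1113 0.0397] [-0.   0.1 -0.9] 27.23 0.2658796949961632
```

View pics/w22.png

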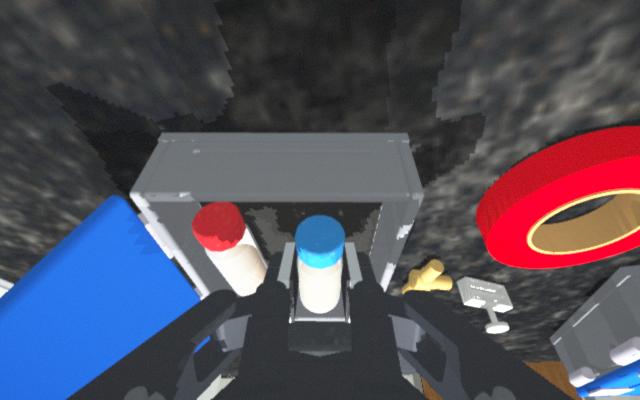

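Clear of the walls and of the red vial. I'll lower it the last bit.

Emit:
play_rows --steps '[0, 0, -0.3, 0, 0.1, 0, 0, 0, -0.2, 0, 0, 0, 0, 0, -0.15, 0, 0, 0, 0, 0, -0.1, 0, 0, 0, 0, 0, 0, 0, 0, 0]'

```text
time_s: 27.9
eef_pos: [0.4909, 0.1113, 0.0326]
orientation: [-1.636, 2.136, 0.435]
ft_force: [0.6, 0.4, -0.8]
gripper_width: 0.268
```

```bash
python3 pl.py -.014 0 .0172 .016
```

```text
place d_cm [-0.1  -0.06 -0.16] rot [0.04 0.16 0.03] target [0.4899 0.1107 0.0311]
[-0.083  0.306 -0.758  0.401  0.514 -1.363] [0.4909 0.1113 0.0326] [ 0.6  0.4 -0.8] 27.9 0.26797924123098554
```

Emit:
play_rows --steps '[0, 0, -0.15, 0, 0, 0, 0, 0, -0.05, 0, 0, 0, 0, 0, 0, 0, 0, 0]'

```text
time_s: 28.28
eef_pos: [0.491, 0.1113, 0.0306]
orientation: [-1.636, 2.136, 0.435]
ft_force: [-0.2, 0.4, -0.4]
gripper_width: 0.268
```

Emit:
play_rows --steps '[0, 0, 0, 0, 0, 0, 0, 0, 0, 0, 0, 0, 0, 0, 0, 0, 0, 0, 0, 0, 0, 0, 0, 0]' --claw -0.3

```text
time_s: 28.78
eef_pos: [0.4912, 0.1114, 0.0308]
orientation: [-1.636, 2.136, 0.435]
ft_force: [-0.2, -0.1, -0.0]
gripper_width: 0.351
```

```bash
python3 pl.py -.014 0 .0172 .016; python3 -c "
from h import *
snap('wrist','w23')"
```

```text
place d_cm [-0.13 -0.06  0.03] rot [0.03 0.19 0.03] target [0.4899 0.1107 0.0311]
[-0.083  0.309 -0.76   0.395  0.514 -1.363] [0.4912 0.1114 0.0308] [-0.2 -0.1 -0. ] 28.77 0.35146634185527204
```

View pics/w23.png

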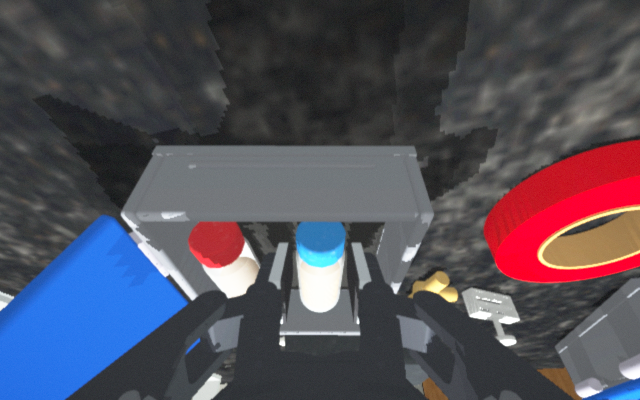

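Released. Now I'll retreat along the tool axis and look.

Emit:
play_rows --steps '[-0.13, -0.48, 0.87, 0, 0, 0, -0.2, -0.72, 1.3, 0, 0, 0, -0.26, -0.96, 1.7, 0, 0, 0, -0.3, -1.4, 2.5, 0, 0, 0, -0.3, -1.7, 3, 0, 0, 0, 0, -1.7, 3, 0, 0, 0, 0, 0, 3, 0, 0, 0, 0, 0, 0, 0, 0, 0]'

```text
time_s: 29.82
eef_pos: [0.4775, 0.0379, 0.1931]
orientation: [-1.636, 2.135, 0.433]
ft_force: [0.8, 0.3, -0.1]
gripper_width: 0.351
```

```bash
python3 -c "
from h import *
s,_,_=snap('wrist','w24');print(s['joint_pos'].round(2),s['eef_pos'].round(3));snap('side','s24');snap('top','t24')
a=cv2.imread('pics/s24.png')[110:260,290:440];b=cv2.imread('pics/t24.png')[100:250,200:350]
cv2.imwrite('pics/st24.png',cv2.resize(np.hstack([a,b]),None,fx=2.6,fy=2.6))"
```

```text
[-0.25  0.1  -0.56  0.9   0.52 -1.55] [0.477 0.038 0.193]
```

View pics/w24.png

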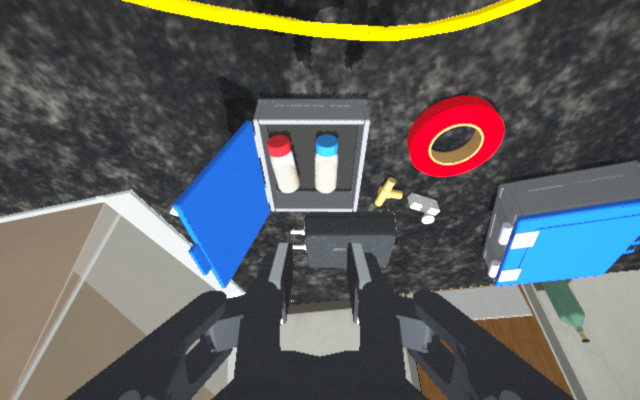

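View pics/st24.png

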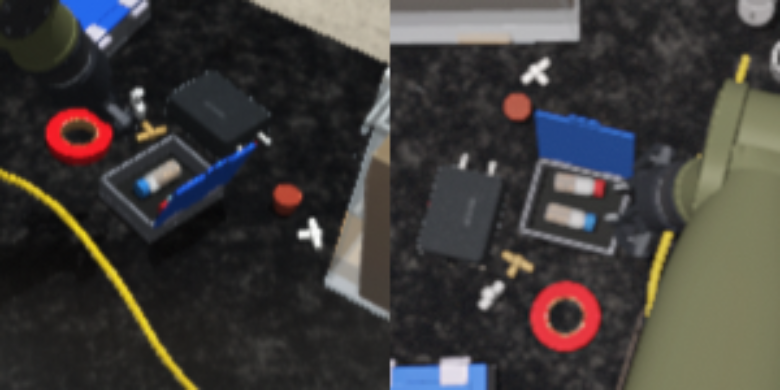

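Both vials lie flat side by side: in the wrist view red is at (283,163) and blue at (326,163). Next is the lid. I'll check its angle and the tank clearance behind it.

```bash
cat > ld.py <<'E'
from h import *
import sys
C=np.array([.5062,.1152]); a=np.radians(-15.1); ex=np.array([np.cos(a),np.sin(a)]); ey=np.array([-ex[1],ex[0]])
s=get_state(); 
for q in sys.argv[1:]:
    lx,ly,tz=map(float,q.split(',')); delta(np.r_[C+ex*lx/1000+ey*ly/1000,(tz+22)/1000],lean(-105.1,0),q)
d=s['eef_pos'][:2]-C; print('local',(d@ex*1000).round(1),(d@ey*1000).round(1),'tipz',(s['eef_pos'][2]*1000-22).round(1),s['joint_pos'].round(2),s['ft_force'].round(1),round(s['time_s'],2))
E
python3 ld.py 118,-10,220 118,-10,105
python3 - <<'E'
from h import *
z=np.load('pics/w24.npz'); C=np.array([.5062,.1152]); a=np.radians(-15.1); ex=np.array([np.cos(a),np.sin(a)]); ey=np.array([-ex[1],ex[0]])
hsv=cv2.cvtColor(z['im'],cv2.COLOR_BGR2HSV); m=cv2.inRange(hsv,(105,150,60),(125,255,255)); m[:, 300:]=0
ys,xs=np.nonzero(m); L=[]
for x,y in list(zip(xs,ys))[::40]:
    p=dep('wrist',x,y,z['d'],z['p'],z['o']); d=p[:2]-C; L.append((d@ex*1000,d@ey*1000,p[2]*1000))
L=np.array(L); L=L[L[:,2]>45]; A=np.polyfit(L[:,2],L[:,0],1); print('lid slope',A, 'angle',np.pi/2+np.arctan(A[0]),L[:,2].max(),L[:,1].min(),L[:,1].max())
# tank
t=np.load('pics/t24.npz')
for u,v in[(268,112),(260,100),(272,80),(285,40),(280,30),(250,112)]:
    p=dep('top',u,v,t['d']); d=p[:2]-C; print(u,v,p.round(3),(d@ex).round(3),(d@ey).round(3))
for u,v in[(225,285),(130,195),(200,250),(160,240)]:
    p=dep('wrist',u,v,z['d'],z['p'],z['o']); d=p[:2]-C; print('w',u,v,p.round(3),(d@ex).round(3),(d@ey).round(3))
E
```

```text
118,-10,220 d_cm [14.21  3.61  5.21] rot [-28.94   7.79   0.03] target [0.6175 0.0748 0.242 ]
118,-10,105 d_cm [14.21  3.61 -6.29] rot [-28.94   7.79   0.03] target [0.6175 0.0748 0.127 ]
local -9.8 -81.9 tipz 167.9 [-0.25  0.1  -0.56  0.9   0.52 -1.55] [ 0.1 -0.1  0.1] 29.98
lid slope [ 0.34862029 40.20334796] angle 1.906241473409982 141.0211128570656 -65.07520913766754 63.05318931442637
268 112 [0.754 0.127 0.02 ] 0.237 0.076
260 100 [0.75  0.138 0.142] 0.23 0.086
272 80 [0.875 0.112 0.027] 0.357 0.093
285 40 [0.823 0.034 0.385] 0.327 0.004
280 30 [0.84  0.046 0.406] 0.341 0.02
250 112 [0.753 0.191 0.026] 0.219 0.138
w 225 285 [0.605 0.151 0.132] 0.086 0.06
w 130 195 [0.752 0.119 0.008] 0.237 0.068
w 200 250 [0.587 0.081 0.136] 0.087 -0.012
w 160 240 [0.751 0.189 0.032] 0.217 0.135
```

Emit:
play_rows --steps '[0, 0, 3, -4.8, 1.3, 0, 1.5, 0.3, 2.5, -4.8, 1.3, 0, 3, 0.8, 1, -4.8, 1.3, 0, 3.5, 0.9, 0, -4.8, 1.3, 0, 3.5, 0.9, 0, -4.8, 1.3, 0, 3.5, 0.9, 0, -4.8, 1.3, 0, 0, 0, 0, 0, 0, 0]' --claw -1

```text
time_s: 30.85
eef_pos: [0.6234, 0.0793, 0.2454]
orientation: [1.89, -2.48, 0.0]
ft_force: [-0.5, 0.6, -0.0]
gripper_width: 0.001
```

```bash
python3 ld.py 122,-10,105
```

```text
122,-10,105 d_cm [ -0.2   -0.55 -11.84] rot [ 0.85 -1.08  0.27] target [0.6214 0.0738 0.127 ]
local 122.5 -4.1 tipz 223.4 [ 0.13  0.39  0.04  1.24 -0.01 -1.17] [-0.5  0.6 -0. ] 30.85
```

Emit:
play_rows --steps '[0, -0.2, -3, 0.4, -0.5, 0, 0, -0.2, -3, 0.4, -0.5, 0, 0, 0, -3, 0, 0, 0, 0, 0, -2, 0, 0, 0, 0, 0, 0, 0, 0, 0]'

```text
time_s: 31.48
eef_pos: [0.6157, 0.074, 0.1263]
orientation: [1.899, -2.491, -0.013]
ft_force: [-0.1, -0.6, -0.2]
gripper_width: -0.003
```

```bash
python3 ld.py 122,-10,105 67,-10,112; python3 -c "
from h import *
snap('side','s25')
a=cv2.imread('pics/s25.png')[60:260,290:490];cv2.imwrite('pics/s25c.png',cv2.resize(a,None,fx=2.9,fy=2.9))"
```

```text
122,-10,105 d_cm [ 0.57 -0.02  0.07] rot [-0.05 -0.71  0.24] target [0.6214 0.0738 0.127 ]
67,-10,112 d_cm [-4.74  1.41  0.77] rot [-0.05 -0.71  0.24] target [0.5683 0.0881 0.134 ]
local 116.4 -11.3 tipz 104.3 [ 0.12  0.44 -0.17  0.98  0.   -1.18] [-0.1 -0.6 -0.2] 31.48
```

View pics/s25c.png

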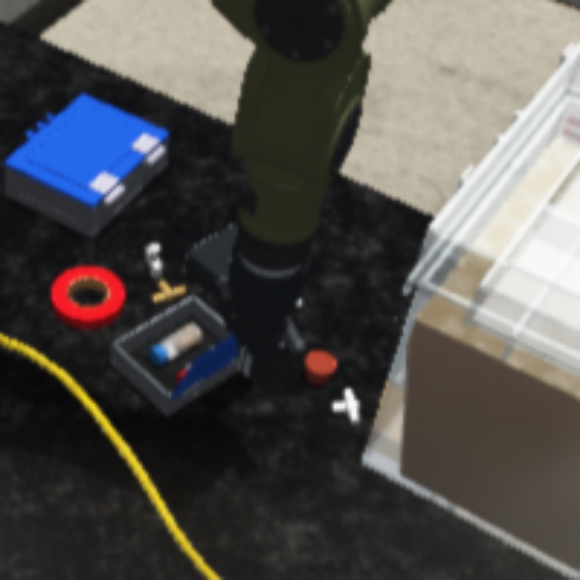

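Emit:
play_rows --steps '[-0.8, 0.22, 0.1, 0, 0, 0, -0.8, 0.22, 0.1, 0, 0, 0, -0.8, 0.22, 0.1, 0, 0, 0, -0.8, 0.22, 0.1, 0, 0, 0, -0.8, 0.22, 0.1, 0, 0, 0, -0.8, 0.22, 0.1, 0, 0, 0, 0, 0, 0, 0, 0, 0]'

```text
time_s: 32.4
eef_pos: [0.5666, 0.0881, 0.1378]
orientation: [1.904, -2.496, -0.007]
ft_force: [0.3, -0.6, -0.1]
gripper_width: -0.0
```

```bash
python3 ld.py 67,-10,118 45,-10,119 24,-10,112; python3 -c "
from h import *
snap('side','s26')
a=cv2.imread('pics/s26.png')[60:260,290:490];cv2.imwrite('pics/s26c.png',cv2.resize(a,None,fx=2.9,fy=2.9))"
```

```text
67,-10,118 d_cm [ 0.17 -0.    0.22] rot [-0.09 -0.27  0.23] target [0.5683 0.0881 0.14  ]
45,-10,119 d_cm [-1.95  0.57  0.32] rot [-0.09 -0.27  0.23] target [0.547  0.0938 0.141 ]
24,-10,112 d_cm [-3.98  1.12 -0.38] rot [-0.09 -0.27  0.23] target [0.5268 0.0993 0.134 ]
local 65.3 -10.4 tipz 115.8 [ 0.15  0.34 -0.29  0.95  0.   -1.15] [ 0.3 -0.6 -0.1] 32.4
```

View pics/s26c.png

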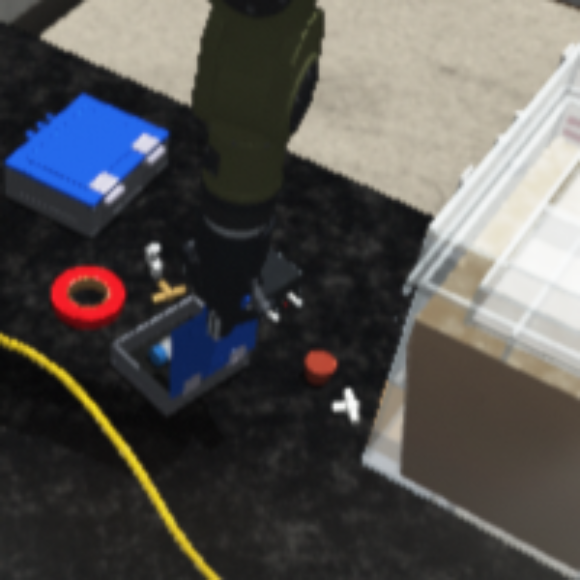

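Emit:
play_rows --steps '[-1, 0.28, 0.1, 0, 0, 0, -1, 0.28, 0, 0, 0, 0, -1, 0.28, -0.3, 0, 0, 0, -1, 0.28, -0.4, 0, 0, 0, 0, 0, 0, 0, 0, 0]'

```text
time_s: 33.08
eef_pos: [0.5239, 0.1001, 0.131]
orientation: [1.903, -2.496, -0.007]
ft_force: [0.6, 0.5, 0.1]
gripper_width: 0.001
```

```bash
python3 ld.py 24,-10,112 5,-10,100 -10,-10,83 -20,-10,63 -24,-10,41.5; python3 -c "
from h import *
snap('side','s27')
a=cv2.imread('pics/s27.png')[60:260,290:490];cv2.imwrite('pics/s27c.png',cv2.resize(a,None,fx=2.9,fy=2.9))"
```

```text
24,-10,112 d_cm [ 0.29 -0.08  0.3 ] rot [-0.09 -0.29  0.23] target [0.5268 0.0993 0.134 ]
5,-10,100 d_cm [-1.55  0.42 -0.9 ] rot [-0.09 -0.29  0.23] target [0.5084 0.1042 0.122 ]
-10,-10,83 d_cm [-3.    0.81 -2.6 ] rot [-0.09 -0.29  0.23] target [0.4939 0.1082 0.105 ]
-20,-10,63 d_cm [-3.96  1.07 -4.6 ] rot [-0.09 -0.29  0.23] target [0.4843 0.1108 0.085 ]
-24,-10,41.5 d_cm [-4.35  1.17 -6.75] rot [-0.09 -0.29  0.23] target [0.4804 0.1118 0.0635]
local 21.0 -10.0 tipz 109.0 [ 0.19  0.28 -0.39  0.91  0.   -1.12] [0.6 0.5 0.1] 33.08
```

View pics/s27c.png

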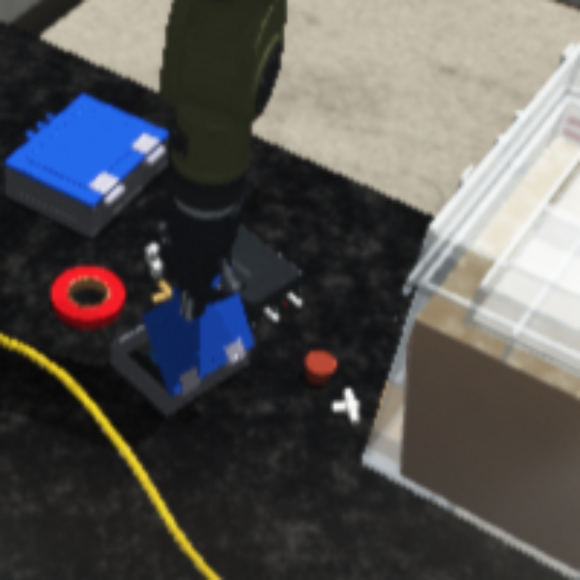

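Working well; I'll continue along the arc.

Emit:
play_rows --steps '[-0.8, 0.21, -0.4, 0, 0, 0, -0.8, 0.21, -0.5, 0, 0, 0, -0.75, 0.2, -0.8, 0, 0, 0, -0.7, 0.2, -0.9, 0, 0, 0, -0.5, 0.13, -1, 0, 0, 0, -0.4, 0.1, -1, 0, 0, 0, 0, 0, 0, 0, 0, 0]'

```text
time_s: 34.0
eef_pos: [0.4818, 0.1112, 0.0815]
orientation: [1.903, -2.496, -0.007]
ft_force: [-0.1, 0.1, -0.0]
gripper_width: -0.001
```

```bash
python3 ld.py -20,-10,63 -24,-10,41.5
```

```text
-20,-10,63 d_cm [ 0.25 -0.04  0.35] rot [-0.1  -0.3   0.25] target [0.4843 0.1108 0.085 ]
-24,-10,41.5 d_cm [-0.14  0.06 -1.8 ] rot [-0.1  -0.3   0.25] target [0.4804 0.1118 0.0635]
local -22.5 -10.2 tipz 59.5 [ 0.22  0.26 -0.54  0.77  0.   -1.08] [-0.1  0.1 -0. ] 34.0
```

Emit:
play_rows --steps '[-0.1, 0.03, -0.6, 0, 0, 0, 0, 0, -0.6, 0, 0, 0, 0, 0, -0.4, 0, 0, 0, 0, 0, -0.3, 0, 0, 0, 0, 0, 0, 0, 0, 0]'

```text
time_s: 34.62
eef_pos: [0.4813, 0.1116, 0.0636]
orientation: [1.903, -2.497, -0.007]
ft_force: [-0.9, -1.2, 0.2]
gripper_width: 0.0
```

```bash
python3 ld.py -24,-10,41.5
```

```text
-24,-10,41.5 d_cm [-0.09  0.02 -0.01] rot [-0.13 -0.28  0.26] target [0.4804 0.1118 0.0635]
local -23.1 -10.0 tipz 41.6 [ 0.23  0.28 -0.56  0.73  0.   -1.08] [-0.9 -1.2  0.2] 34.62
```

Emit:
play_rows --steps '[0, 0, -0.2, 0, 0, 0, 0, 0, -0.2, 0, 0, 0]'

```text
time_s: 34.88
eef_pos: [0.4816, 0.1116, 0.0631]
orientation: [1.904, -2.498, -0.007]
ft_force: [-11.0, -2.2, 30.2]
gripper_width: 0.004
```

```bash
python3 ld.py -24,-10,41.5
```

```text
-24,-10,41.5 d_cm [-0.11  0.02  0.04] rot [-0.16 -0.21  0.27] target [0.4804 0.1118 0.0635]
local -22.9 -9.9 tipz 41.1 [ 0.23  0.28 -0.56  0.73  0.   -1.08] [-11.   -2.2  30.2] 34.88
```

The lid meets a firm stop at 41 mm, which is the closed height (30 N reading). I'll back off and look.

Emit:
play_rows --steps '[0, 0, 0.3, 0, 0, 0, 0, 0, 2, 0, 0, 0, 0, -1, 4, 0, 0, 0, 0, -3, 4, 0, 0, 0, 0, -4, 4, 0, 0, 0, 0, -4, 3, 0, 0, 0, 0, -4, 0, 0, 0, 0, 0, 0, 0, 0, 0, 0]'

```text
time_s: 35.88
eef_pos: [0.4824, -0.0536, 0.2416]
orientation: [-1.907, 2.497, 0.0]
ft_force: [-0.1, 0.9, 0.7]
gripper_width: -0.004
```

Run:
```python
from h import *
s,_,_=snap('side','s30'); snap('top','t30'); s2,im,d=snap('wrist','w30')
a=cv2.imread('pics/s30.png')[60:260,290:490]; cv2.imwrite('pics/s30c.png',np.hstack([cv2.resize(a,(400,400)),cv2.resize(cv2.imread('pics/t30.png')[100:250,190:340],(400,400))]))
hsv=cv2.cvtColor(im,cv2.COLOR_BGR2HSV); m=cv2.inRange(hsv,(105,150,60),(125,255,255)); ys,xs=np.nonzero(m)
C=np.array([.5062,.1152]); t=np.radians(-15.1); ex=np.array([np.cos(t),np.sin(t)]); ey=np.array([-ex[1],ex[0]])
L=[]
for x,y in list(zip(xs,ys))[::20]:
    p=dep('wrist',x,y,d,s2['eef_pos'],s2['orientation']); q=p[:2]-C; L.append((q@ex*1000,q@ey*1000,p[2]*1000))
L=np.array(L); L=L[(abs(L[:,0])<58)&(abs(L[:,1])<62)]; print(len(L),np.median(L[:,2]),np.polyfit(L[:,0],L[:,2],1) if len(L) else '')
```

```text
53 42.05984964545395 [7.24059286e-03 4.23576779e+01]
```

View pics/s30c.png

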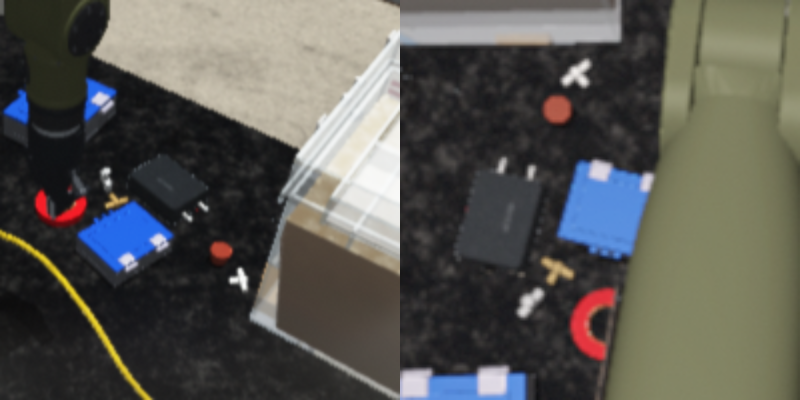

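View pics/w30.png

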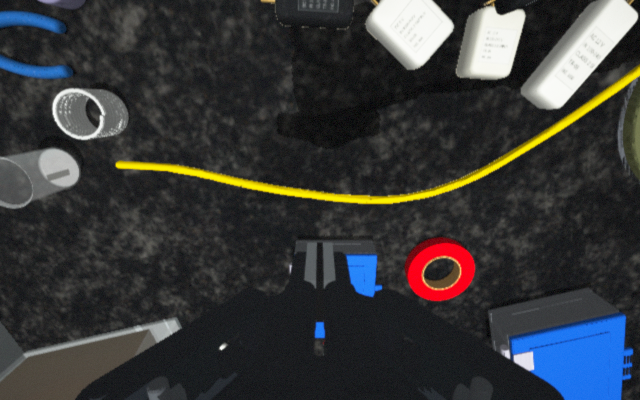

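The lid is flat at a height of 42 mm with no measurable slope, and the bystanders are undisturbed. Handing in.

```bash
python3 -c "
from h import *
s=get_state();print(s['joint_vel'].round(3),s['ft_force'].round(1));print(job_done())"
```

```text
[ 0.019  0.003 -0.007  0.002 -0.    -0.001] [ 0.8  0.1 -0.5]
the job is handed in; nothing more can be done
None
```

Both vials are packed in the small grey case, the lid is shut, and I handed the job in at about 36 s of the 72 s.

**What I did:** I gripped each vial with the hand leaning 60° and turned it to horizontal in the air. I set each down within about 2 mm of the case floor before letting go. I rolled the red vial gently to the hinge side to make room, then laid the blue one beside it. Then I pushed the lid through its arc from behind with the closed fingers.

**Last checks:**
- **Vials:** before closing, the wrist, top and side views showed both vials lying flat side by side on the floor. I could not see inside once the lid was shut.
- **Lid:** it came to a firm stop with the fingertips at 41 mm, the closed height. The wrist camera's depth then gave a flat lid at 42 mm with no measurable slope.
- **Bystanders:** the side, top and wrist views at the end showed nothing knocked or moved. The white vial was out of those crops.

**Not clean:**
- The hand brushed the lid, at about 2–3 N, while placing and rolling the red vial. The lid was only pushed back to its stop.
- The red vial first swivelled when rolled and needed a second push at its foot end. It ended about 5° off parallel.
- Pressing the lid shut read about 30 N at the wrist.

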